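# Cap the grain vessels from the cap tower

## Robot

A 6-joint arm with a two-finger parallel gripper is mounted at the origin on a cart in front of the work surface, level with it; the furniture and walls round the work are solid. World frame = base frame: x ahead of the robot, y to its left, z up, the work surface at z = 0. Lengths are in m, angles in rad, forces in N, time in s.
With the tool pointing down it reaches from about 0.25 to 0.725 m from the base axis. Payload 4 kg.
Tool frame: the origin (TCP) lies at the very end of the fingers, on their centre line; the grasp point (between the pads) lies 19 mm behind it; z points along the fingers, y is the line along which they close (so a half turn about z gives the same grasp; the last joint's range is limited). The gripper opens to 85 mm and grips with 20 to 120 N. Pads are 22 mm wide; open, the fingers measure 114 mm over their backs; the gripper's body (76 mm by 85 mm) begins 54 mm behind the grasp point. The pads swing forward as they close: fully open they stand 13 mm farther back than shut.
Start: joints at [-1.186, 0.241, 0.005, 1.335, 0, 1.571], TCP at [0.188, -0.463, 0.231] pointing down, gripper open.
Joint ranges: [-2.72, 2.72], [-1.05, 1.87], [-1.09, 1.28], [-1.99, 2.15], [-1.42, 1.44], [-3.14, 3.14]. Speed limits (rad/s): [2.79, 2.79, 3.14, 3.14, 3.14, 3.14].

## Interface

Orientations are given as a unit quaternion [x, y, z, w].
In Python, from workcell import telemetry, vision, workorder gives the robot as it stands.
- The arm moves only by the shell command python3 -m inch 'ROWS'. ROWS is JSON, a list of rows, each a list of 3 entries, a list of its own where there are three numbers: the turn, a rotation vector about the tool's x, y, z scaled (see below), then the shift along the tool's x, y, z scaled (see below), then the closure, from -1 (fully open) to 1 (shut). A call has 1 to 10 rows; each row shifts and turns the commanded pose from where the row before left it, along the tool's axes as they then stand; what a row does not reach is not made up. The controller multiplies each number of a shift by 0.3 m and each number of a turn by 360 degrees. A row lasts 1/12 s, in which the tool goes at most 41.7 mm and 7.16 degrees, less where a joint would pass 70% of its speed; a pose out of reach is approached as far as the arm can. A call with a number of a shift or a turn outside -1 to 1 is refused whole. A call with a gripper value outside its range is refused whole. The fingers move at their own pace and stop on an object; the grip force is fixed at half the most. Time passes only in rows, so rows that do not move let the fingers close. It gives the time, the measured TCP pose, the force, the opening and the grip force at its end, in the units of the state.
- telemetry.get_obs(): the state, without advancing time (a new reading comes with each control period).
- vision.camera(name): name is "scene" or "side" or "wrist"; returns a dict with "img" (384x512x3 uint8, red, green, blue), "fov_y" (degrees; the focal length in pixels is half the picture's height over the tangent of half this angle, whatever the lens; pixels are square), "cx", "cy" (the principal point, pixels), "pose" (4x4, takes a point from camera to world coordinates). Camera axes: x right, y up, looking along -z (the intrinsics and any distortion apply to the point x, -y, -z); pixel columns grow to the right and rows downward; lengths in m; the calibration is good to about 2 mm. A picture is of the moment at which its call begins. There is no depth.
- workorder.job_done(): hands the job in; it is judged then, once.
The state is a dict: "clock": time; "joint_pos": joint angles; "joint_vel": joint speeds; "tau": joint torques, N m; "eef_pos": TCP position; "tool_rot": TCP orientation; "ft_force": force on the tool from outside, world axes, zero at the start; "ft_torque": the same for the moment, N m; "grip_width": finger opening in m; "grasp_force": force on a finger pad.
Only numpy, scipy, OpenCV 4.12 (cv2) and the standard library are available. Lean on these libraries where they do the work, as an engineer would, in place of code of your own. Each camera call takes 0.05 s, during which the arm holds its last target. There are 200 camera calls.

## Task

Take the tower of four aluminium caps apart and cap the three open glass vessels for the autoclave: each gets the cap made for its mouth, set loosely over the neck with a few millimetres of play all round (the wider the mouth, the wider the cap), mouth-down and fully home so that its crown rests level on the lip. The smallest cap fits none of them: stack it mouth-down, squarely centred, on its twin that stands alone on the bench. Leave the vessels, the twin and the already capped bottle standing where they are.

Things in the scene. Friction and masses are not known exactly. Their poses are not given: they have to be found in the camera images.
- cap_small: loose-fitting aluminium cap, a plain round cup with a flat closed crown, standing mouth-down; outside diameter 30 mm (rolled rim 2 mm more), inside 25 mm, 36 mm high, crown 3 mm thick, walls 2.5 mm. The smallest cap, topmost of the tower of four caps; too narrow for any of the three mouths. Origin: centre of the open rim (its underside as it stands), z axis up toward the crown
- cap_medium: loose-fitting aluminium cap, a plain round cup with a flat closed crown, standing mouth-down; outside diameter 48 mm (rolled rim 2 mm more), inside 43 mm, 36 mm high, crown 3 mm thick, walls 2.5 mm. Second from the top of the tower. Origin: centre of the open rim (its underside as it stands), z axis up toward the crown
- cap_large: loose-fitting aluminium cap, a plain round cup with a flat closed crown, standing mouth-down; outside diameter 58 mm (rolled rim 2 mm more), inside 53 mm, 40 mm high, crown 3 mm thick, walls 2.5 mm. Third from the top of the tower. Origin: centre of the open rim (its underside as it stands), z axis up toward the crown
- cap_giant: loose-fitting aluminium cap, a plain round cup with a flat closed crown, standing mouth-down; outside diameter 68 mm (rolled rim 2 mm more), inside 63 mm, 40 mm high, crown 3 mm thick, walls 2.5 mm. The widest, bottom of the tower, standing on the bench. Origin: centre of the open rim (its underside as it stands), z axis up toward the crown
- cap_small_mate: loose-fitting aluminium cap, a plain round cup with a flat closed crown, standing mouth-down; outside diameter 30 mm (rolled rim 2 mm more), inside 25 mm, 36 mm high, crown 3 mm thick, walls 2.5 mm. The twin of the smallest cap; it stands alone, mouth-down, on the bench. Origin: centre of the open rim (its underside as it stands), z axis up toward the crown
- narrow_bottle: open round clear glass bottle of brown grain, the tallest and narrowest of the three open vessels: body 66 mm across, 146 mm high, neck and lip 31 mm across (outside), neck from 112 mm up. Stands loose. Origin: centre of its underside, z up through the mouth
- middle_jar: open round clear glass jar of brown grain: body 82 mm across, 134 mm high, neck and lip 41 mm across (outside), neck from 94 mm up. Stands loose. Origin: centre of its underside, z up through the mouth
- wide_jar: open round clear glass jar of brown grain, the lowest with the widest mouth: body 92 mm across, 118 mm high, neck and lip 51 mm across (outside), neck from 78 mm up. Stands loose. Origin: centre of its underside, z up through the mouth
- capped_bottle: bystander: finished glass bottle of grain, 66 mm across, already closed with a lilac plastic cap (176 mm high in all); stands loose near the front right of the bench, not to be disturbed. Origin: centre of its underside. (Also fixed on the bench: a steel box, x 0.48 to 0.70, y 0.00 to 0.32, 0.10 m high, caps in it to 0.13 m, lid open at its back to 0.30 m)
Things that resemble listed ones, but are neither listed nor needed, are in the scene too. Leave any purple look-alike of the cap_medium alone. Leave any blue or green look-alike of the cap_small alone.

How it is judged:
By the outcome, as a careful person would: the job done as asked, in the order asked, and still so for the second after the job is handed in, with the robot touching nothing.
It also fails if it takes over 128 s, if anything falls off the work surface, if the arm or the gripper's body presses on something with over 40 N, if the wrist force passes 120 N, or if a joint passes its speed limit or range.

## Working session

There is one attempt and no reset: what is moved stays moved. The work goes in short steps, Python scripts to look and compute and a shell command to move; the robot and the scene stay as the last step left them, time stands still between calls to the robot, and variables do not carry over. Pictures are saved under pics/ and viewed, at most 14 in all, crops included, and the job is handed in when it is done.

```bash
ls; mkdir -p pics
python3 - <<'E'
from workcell import telemetry, vision
import cv2,numpy as np
o=telemetry.get_obs();print({k:np.round(v,3).tolist() for k,v in o.items()})
for n in("scene","side","wrist"):
    c=vision.camera(n);print(n,c['fov_y'],c['cx'],c['cy'],[k for k in c]);print(np.round(c['pose'],4).tolist())
    cv2.imwrite(f'pics/{n}0.png',c['img'][...,::-1]);np.save(f'pics/{n}0.npy',c,allow_pickle=True)
a=[cv2.imread(f'pics/{n}0.png') for n in("scene","side")]
cv2.imwrite('pics/scene0b.png',cv2.resize(a[0],(800,600),interpolation=cv2.INTER_CUBIC))
cv2.imwrite('pics/side0b.png',cv2.resize(a[1],(800,600),interpolation=cv2.INTER_CUBIC))
E
```

```text
pics
{'clock': 0.0, 'joint_pos': [-1.186, 0.241, 0.004, 1.335, 0.0, 1.571], 'joint_vel': [0.0, -0.001, -0.0, 0.001, -0.002, 0.002], 'tau': [0.0, -37.232, 25.241, 0.017, -0.0, -0.0], 'eef_pos': [0.187, -0.463, 0.23], 'tool_rot': [0.982, 0.191, -0.0, -0.001], 'ft_force': [0.469, 0.204, 0.19], 'ft_torque': [-0.011, 0.035, 0.005], 'grasp_force': 0.0, 'grip_width': 0.085}
scene 54.98958801929787 254.25652780484117 198.38967466749244 ['img', 'fov_y', 'cx', 'cy', 'pose']
[[-0.6245, 0.5649, -0.5393, -0.0395], [-0.7809, -0.4601, 0.4225, 0.5097], [-0.0095, 0.685, 0.7284, 0.8627], [0.0, 0.0, 0.0, 1.0]]
side 48.66718932657672 250.99610617112313 185.18767373569645 ['img', 'fov_y', 'cx', 'cy', 'pose']
[[0.9391, 0.1189, -0.3225, 0.1621], [-0.3437, 0.3362, -0.8768, -0.9808], [0.0042, 0.9342, 0.3566, 0.5061], [0.0, 0.0, 0.0, 1.0]]
wrist 61.95041801088788 253.82621690573757 192.56314351754904 ['img', 'fov_y', 'cx', 'cy', 'pose']
[[0.3754, 0.8834, 0.2804, 0.2595], [-0.9269, 0.3583, 0.1119, -0.4347], [-0.0016, -0.3019, 0.9533, 0.3728], [0.0, 0.0, 0.0, 1.0]]
```

View pics/scene0b.png

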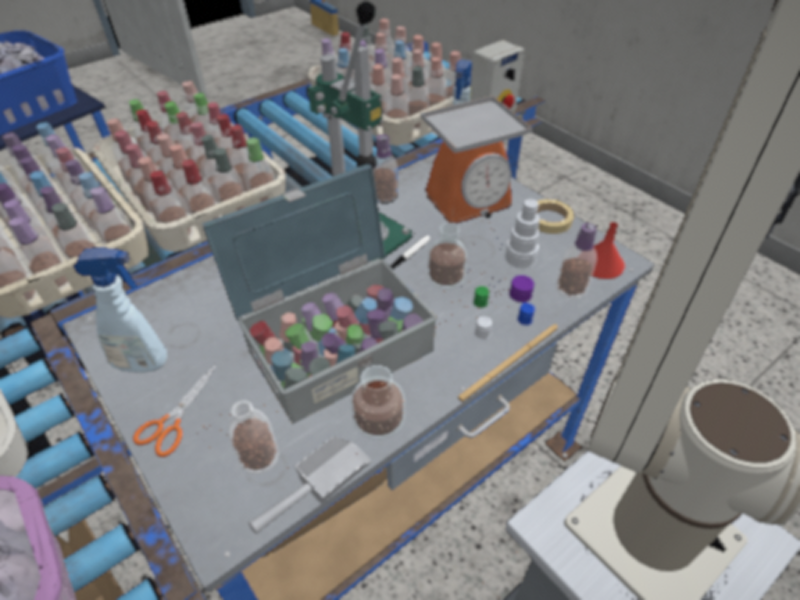

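View pics/side0b.png

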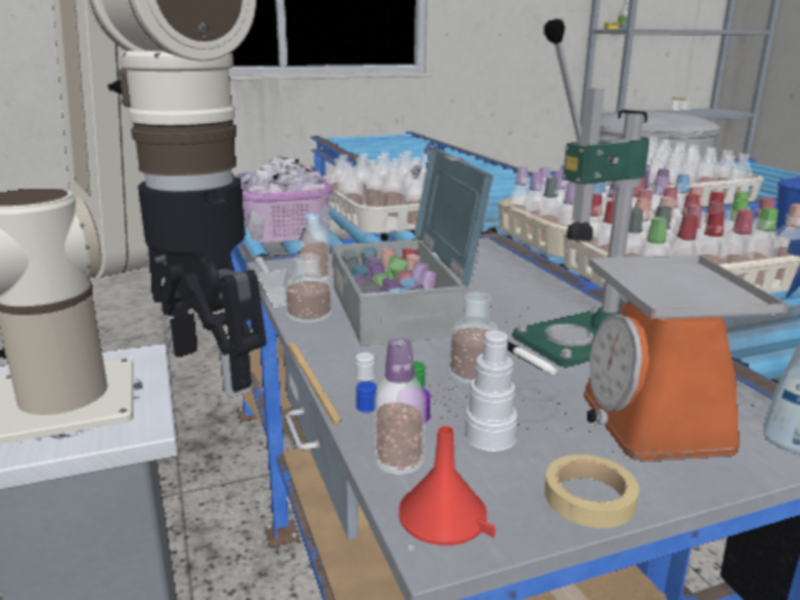

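Scene view (800×600 pixels): the tower is at (523,230) and the white twin at (484,325). The look-alikes are green (482,296), blue (527,313) and purple (522,288), and the capped bottle is at (578,265). The open vessels are at (447,255), (378,400) and (255,440). Next I'll enlarge these areas to tell them apart.

```bash
cat > h.py <<'E'
import numpy as np, cv2
from scipy.optimize import least_squares
def load(n): return np.load(f'pics/{n}.npy',allow_pickle=True).item()
def snap(n,f):
    from workcell import vision
    c=vision.camera(n); np.save(f'pics/{f}.npy',c,allow_pickle=True); cv2.imwrite(f'pics/{f}.png',c['img'][...,::-1]); return c
def ray(c,u,v):
    f=192/np.tan(np.radians(c['fov_y']/2)); P=c['pose']
    d=P[:3,:3]@np.array([(u-c['cx'])/f,-(v-c['cy'])/f,-1]); return P[:3,3],d/np.linalg.norm(d)
def plane(c,u,v,z):
    o,d=ray(c,u,v); return o+d*(z-o[2])/d[2]
def proj(c,p):
    f=192/np.tan(np.radians(c['fov_y']/2)); P=c['pose']; q=P[:3,:3].T@(np.asarray(p)-P[:3,3])
    return np.array([c['cx']+f*q[0]/-q[2], c['cy']-f*q[1]/-q[2]])
def tri(*obs):  # (cam,u,v)...
    A=0;b=0;R=[ray(*o) for o in obs]
    for o,d in R: M=np.eye(3)-np.outer(d,d);A=A+M;b=b+M@o
    p=np.linalg.solve(A,b); return p,[float(np.linalg.norm(np.cross(p-o,d))) for o,d in R]
E
python3 - <<'E'
from h import *
s=load('scene0');d=load('side0');k=.64
print('tower top',tri((s,529*k,203*k),(d,496*k,337*k)),'mate',tri((s,484*k,321*k),(d,366*k,357*k)))
for n,u,v in(('A',447,280),('B',378,428),('C',257,465),('tower',521,263),('mate',484,333),('capped',573,290)):
    p=plane(s,u*k,v*k,0);print(n,p.round(3),np.hypot(p[0],p[1]).round(3),(proj(d,p)/k).round())
def crop(c,x,y,w,h): 
    return cv2.resize(c['img'][y:y+h,x:x+w,::-1],(400,300),interpolation=cv2.INTER_CUBIC)
I=np.vstack([np.hstack([crop(s,290,115,120,90),crop(s,250,115,120,90)]),np.hstack([crop(s,130,220,160,120),crop(d,180,150,160,120)])])
cv2.imwrite('pics/crop1.png',I)
I=np.vstack([np.hstack([crop(d,215,175,140,105),crop(d,270,200,80,60)]),np.hstack([crop(s,300,120,60,45),crop(s,285,160,80,60)])])
cv2.imwrite('pics/crop2.png',I)
E
```

```text
tower top (array([ 0.55371373, -0.30291326,  0.1476337 ]), [0.0007317157938176788, 0.0007317157938176594]) mate (array([ 0.44737121, -0.0843593 ,  0.03228582]), [0.0010040402584484344, 0.0010040402584484288])
A [ 0.601 -0.129  0.   ] 0.615 [465. 373.]
B [0.402 0.21  0.   ] 0.453 [298. 312.]
C [0.472 0.407 0.   ] 0.623 [309. 276.]
tower [ 0.538 -0.293  0.   ] 0.612 [476. 434.]
mate [ 0.442 -0.085  0.   ] 0.45 [363. 376.]
capped [ 0.41  -0.315  0.   ] 0.517 [394. 462.]
```

View pics/crop1.png

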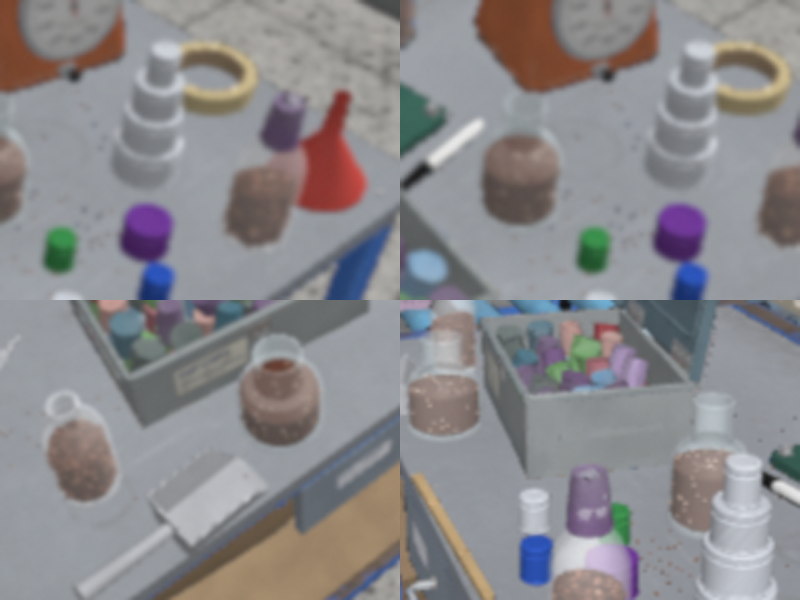

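View pics/crop2.png

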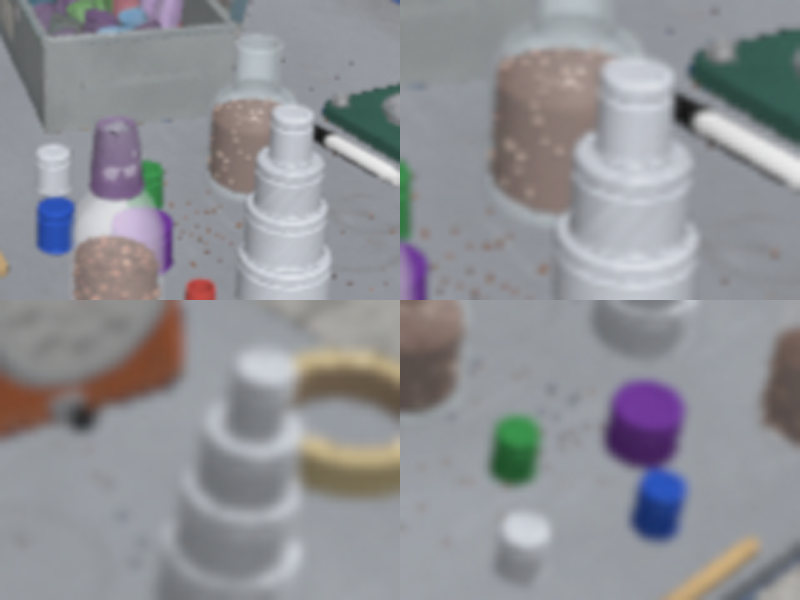

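The four look-alikes near the bench front are the white metal cap (484,325), green (482,296), blue (527,313) and purple (522,288). The white one is the bare-aluminium twin, because the blue and green ones are named as look-alikes and the purple one is medium-sized. The vessels look like the middle jar (447,255), the wide jar (378,400) and the narrow bottle (255,440). I'll triangulate the lips to check this and find the clearances.

Run:
```python
from h import *
s=load('scene0');d=load('side0');k=.64
print('middle lip',tri((s,288.4,147),(d,305.6,191)))
print('wide lip',tri((s,241.2,240),(d,308*k,258*k)), plane(s,241.2,240,.118),plane(s,154.8,262.8,.146))
print('narrow lip',tri((s,154.8,262.8),(d,316*k,218*k)))
for n,c,u,v in(('scale scene',s,455,216),('scale scene R',s,514,190),('scale side L',d,592,395),('scale side R',d,632,450),('tape',d,548,495),('funnel',d,442,520),('green',s,482,303),('blue',s,526,320),('purple',s,521,297)):
    print(n,plane(c,u*k,v*k,0).round(3))
print('plate corner',tri((s,437,134),(d,785,312)) , tri((s,437*k,134*k),(d,592*k,262*k)))
# metallic masks: tower ellipse levels
```

```text
middle lip (array([ 0.61052813, -0.13772913,  0.12952431]), [0.0015732725931534822, 0.0015732725931534466])
wide lip (array([0.42330568, 0.19096035, 0.11430321]), [0.00026699628157410797, 0.0002669962815740151]) [0.42070715 0.19259794 0.118     ] [0.47678253 0.39813815 0.146     ]
narrow lip (array([0.48872389, 0.3959128 , 0.133757  ]), [0.0025342383787640157, 0.0025342383787640083])
scale scene [ 0.755 -0.294  0.   ]
scale scene R [ 0.739 -0.483  0.   ]
scale side L [ 0.751 -0.258  0.   ]
scale side R [ 0.713 -0.396  0.   ]
tape [ 0.559 -0.438  0.   ]
funnel [ 0.423 -0.435  0.   ]
green [ 0.504 -0.139  0.   ]
blue [ 0.414 -0.175 -0.   ]
purple [ 0.465 -0.215  0.   ]
plate corner (array([ 0.50277082, -0.8042126 ,  0.16627731]), [0.19439408813001105, 0.19439408813001097]) (array([ 0.75531401, -0.23145853,  0.22001456]), [0.01963689057706211, 0.019636890577062215])
```

```bash
python3 -m inch '[[[0,0,0.0155],[0,0,-0.1],-1],[[0,0,0.0155],[0.1,0.05,-0.06],-1],[[0,0,0.0155],[0.1,0,0],-1],[[0,0,0.0148],[0.1,0,0],-1],[[0,0,0],[0.1,0,0],-1]]'; python3 -c "
from workcell import telemetry as t;o=t.get_obs();print(o['joint_pos'],o['eef_pos'],o['tool_rot'])"
```

```text
clock: 0.57
eef_pos: [0.3111, -0.4605, 0.2797]
tool_rot: [1.0, -0.002, 0.0, 0.0]
ft_force: [-1.1, -0.0, 0.4]
grip_width: 0.0852
grasp_force: 0.0
[-9.76706663e-01  3.40436127e-01  2.66036257e-01  1.49608443e+00
  6.63091068e-05  2.16894798e+00] [ 0.31110045 -0.46051585  0.27967372] [ 9.99997925e-01 -2.03098786e-03  1.15027081e-04  1.10489149e-04]
```

The results fit: middle jar at (0.61,-0.14), lip ≈0.13; wide jar at (0.42,0.19), lip ≈0.115; narrow bottle at (0.48,0.40), lip ≈0.14; tower at (0.555,-0.30), top 0.148; twin at (0.447,-0.084). Next are wrist views over the twin and the tower.

```bash
python3 -m inch '[[[0,0,0],[0.058,-0.108,0],-1],[[0,0,0],[0.058,-0.108,0],-1],[[0,0,0],[0.058,-0.108,0],-1],[[0,0,0],[0.058,-0.108,0],-1],[[0,0,0],[0.058,-0.108,0],-1],[[0,0,0],[0.058,-0.108,0],-1],[[0,0,0],[0.058,-0.108,0],-1],[[0,0,0],[0.058,-0.108,0],-1],[[0,0,0],[0,0,0],-1],[[0,0,0],[0,0,0],-1]]' ; python3 -c "
from h import *; snap('wrist','w1')"
python3 -m inch '[[[0,0,0],[0.083,0.083,0],-1],[[0,0,0],[0.083,0.083,0],-1],[[0,0,0],[0.083,0.083,0],-1],[[0,0,0],[0.083,0.083,0],-1],[[0,0,0],[0,0,0],-1],[[0,0,0],[0,0,0],-1]]'
python3 - <<'E'
from h import *
snap('wrist','w2')
I=[cv2.resize(cv2.imread(f'pics/{n}.png'),(400,300),interpolation=cv2.INTER_AREA) for n in('w1','w2')]
a=load('w1');b=load('w2')
cv2.imwrite('pics/w12.png',np.hstack(I))
for c in(a,b): print(proj(c,[.5555,-.302,.15]).round(),proj(c,[.447,-.084,.036]).round(),proj(c,[.61,-.138,.134]).round())
E
```

```text
clock: 1.4
eef_pos: [0.45, -0.1999, 0.279]
tool_rot: [1.0, 0.002, -0.0, -0.0]
ft_force: [0.5, -0.5, 0.7]
grip_width: 0.0856
grasp_force: 0.0
clock: 1.95
eef_pos: [0.5483, -0.3042, 0.276]
tool_rot: [1.0, -0.002, -0.002, -0.001]
ft_force: [-0.4, -0.7, 0.6]
grip_width: 0.0859
grasp_force: 0.0
[384.  54.] [159. 160.] [174. -20.]
[251. 176.] [ 86. 234.] [ 61. 111.]
```

View pics/w12.png

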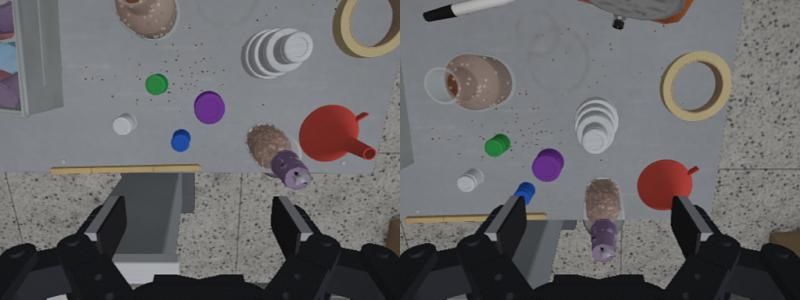

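Wrist views: in w1 (left) the tower top is near (292,46) and the twin near (124,124). In w2 (right) the tower top is near (594,135), the twin near (470,180) and the middle jar's lip near (440,85). These agree with the projected positions. I'll now measure the crown centres from contours.

```bash
cat >> h.py <<'E'
def bright(c,p,r=22,thr=None):
    """centre of bright crown near projection of p (ellipse fit)"""
    u,v=proj(c,p).astype(int); r=int(r); g=cv2.GaussianBlur(c['img'].min(axis=2),(3,3),0)
    y0,x0=max(v-r,0),max(u-r,0); w=g[y0:v+r,x0:u+r]
    t=thr or cv2.threshold(w,0,255,cv2.THRESH_OTSU)[0]
    m=(w>t).astype(np.uint8); cs,_=cv2.findContours(m,cv2.RETR_EXTERNAL,cv2.CHAIN_APPROX_NONE)
    k=max(cs,key=cv2.contourArea); (x,y),ax,an=cv2.fitEllipse(k); return x+x0,y+y0,np.round(ax,1),t
E
python3 - <<'E'
from h import *
a=load('w1');b=load('w2');s=load('scene0');d=load('side0')
for n,p in(('small',[.5555,-.302,.15]),('twin',[.447,-.084,.036])):
    R=[]
    for nm,c in(('w1',a),('w2',b),('scene',s),('side',d)):
        q=bright(c,p,22 if nm[0]=='w' else 10);R.append((c,q[0],q[1]));print(n,nm,np.round(q[:2],1),q[2],q[3],plane(c,q[0],q[1],p[2]).round(4))
    print('tri wrist',tri(*R[:2]))
def up(c,p,r=30):
    u,v=proj(c,p).astype(int);y0=max(v-r,0);return cv2.resize(c['img'][y0:y0+2*r,u-r:u+r,::-1],(390,290),interpolation=cv2.INTER_CUBIC)
I=np.vstack([np.hstack([up(c,p,45 if p[2]>.1 else 20) for c in(a,b)]) for p in([.5555,-.302,.13],[.447,-.084,.03])])
cv2.imwrite('pics/w12c.png',I)
E
```

```text
small w1 [382.6  59.1] [33.7 37.4] 142.0 [ 0.552  -0.3013  0.15  ]
small w2 [250.4 174. ] [42.5 43. ] 138.0 [ 0.5573 -0.3016  0.15  ]
small scene [337.3 128. ] [21.9 22.2] 138.0 [ 0.5623 -0.3055  0.15  ]
small side [316.1 215.7] [13.  18.7] 163.0 [ 0.5474 -0.3075  0.15  ]
tri wrist (array([ 0.55395222, -0.30272032,  0.1425563 ]), [0.0018069221722332093, 0.001806922172233322])
twin w1 [156.9 161.3] [21.1 25.1] 145.0 [ 0.445  -0.0818  0.036 ]
twin w2 [ 85.6 235.1] [19.  25.9] 138.0 [ 0.446  -0.0832  0.036 ]
twin scene [308.7 203.7] [21.7 22.7] 129.0 [ 0.4514 -0.0839  0.036 ]
twin side [233.2 230.5] [10.4 12.1] 167.0 [ 0.4406 -0.0999  0.036 ]
tri wrist (array([ 0.44397587, -0.0804691 ,  0.03150897]), [0.0001143630648908413, 0.0001143630648908815])
```

View pics/w12c.png

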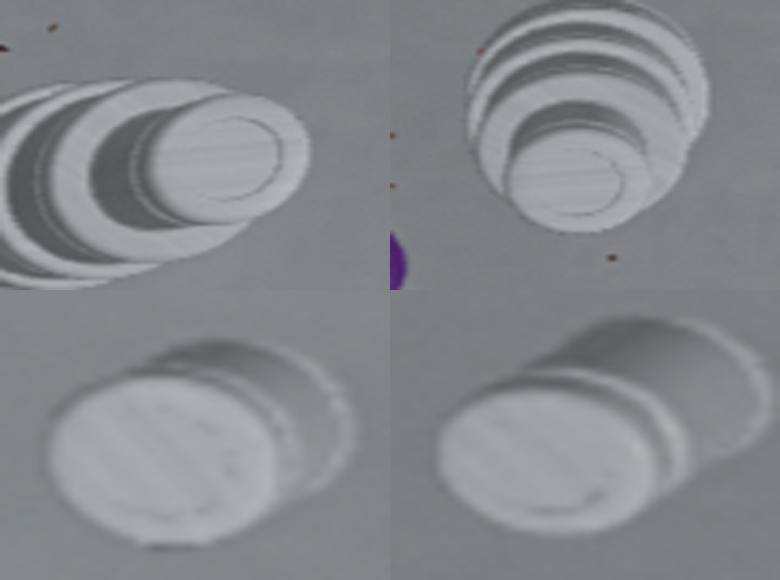

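The twin is clearly bare white metal, seen here with its crown ellipse and side. In w1 the tower's small crown is at crop (228,158), in w2 at (580,178). I'll convert these to positions.

Run:
```python
from h import *
a=load('w1');b=load('w2')
def un(c,p,r,x,y):
    u,v=proj(c,p).astype(int);y0=max(v-r,0);return u-r+x*2*r/390-.5+.5*2*r/390, y0+y*2*r/290-.5+.5*2*r/290
P=[.5555,-.302,.13];Q=[.447,-.084,.03]
o=[un(a,P,45,228.5,158),un(b,P,45,190,178)]; t=[un(a,Q,20,163,461-290),un(b,Q,20,546-390,459-290)]
print(tri((a,*o[0]),(b,*o[1])),plane(a,*o[0],.152),plane(b,*o[1],.152))
print(tri((a,*t[0]),(b,*t[1])),plane(a,*t[0],.036),plane(b,*t[1],.036))
# giant: rim centre from base outline in w2 ; crown circles of medium/large/giant
u=un(b,P,45,(480+687)/2-390,(72+190)/2-4); print('med crown', plane(b,*u,.116))
```

```text
(array([ 0.55166431, -0.30075259,  0.14886337]), [3.7953312327228866e-05, 3.795331232707678e-05]) [ 0.55136167 -0.29962246  0.152     ] [ 0.55256558 -0.30078105  0.152     ]
(array([ 0.44460195, -0.07860721,  0.03250541]), [0.0001452627942185511, 0.0001452627942185758]) [ 0.4452453  -0.07980092  0.036     ] [ 0.44635241 -0.08055995  0.036     ]
med crown [ 0.55837725 -0.30107468  0.116     ]
```

Heights agree with the text to within 3 mm. I'll tour the twin and the three vessels from the same relative viewpoint, directly above with an empty hand, so calibration bias cancels.

```bash
python3 -m inch '[[[0,0,0],[-0.059,-0.122,0],-1],[[0,0,0],[-0.059,-0.122,0],-1],[[0,0,0],[-0.059,-0.122,0],-1],[[0,0,0],[-0.059,-0.122,0],-1],[[0,0,0],[-0.059,-0.122,0],-1],[[0,0,0],[-0.059,-0.122,0],-1],[[0,0,0],[0,0,0.129],-1],[[0,0,0],[0,0,0.129],-1],[[0,0,0],[0,0,0.129],-1],[[0,0,0],[0,0,0],-1]]' | sed -n 1,3p
python3 -m inch '[[[0,0,0],[0,0,0],-1],[[0,0,0],[0,0,0],-1]]' | sed -n 1,3p; python3 -c "
from h import *; snap('wrist','w3')"
python3 -m inch '[[[0,0,-0.01875],[0,0,-0.1],-1],[[0,0,-0.01875],[0,0,-0.1],-1],[[0,0,-0.01875],[0,0,-0.073],-1],[[0,0,-0.01875],[0,0,0],-1],[[0,0,-0.01875],[0,0,0],-1],[[0,0,-0.01875],[0,0,0],-1],[[0,0,-0.01875],[0,0,0],-1],[[0,0,-0.01875],[0,0,0],-1]]' | sed -n 1,3p
python3 -m inch '[[[0,0,0],[0.1,-0.0857,0],-1],[[0,0,0],[0.1,-0.0857,0],-1],[[0,0,0],[0.1,-0.0857,0],-1],[[0,0,0],[0.1,-0.0857,0],-1],[[0,0,0],[0.1,-0.0857,0],-1],[[0,0,0],[0.1,-0.0857,0],-1],[[0,0,0],[0.1,-0.0857,0],-1],[[0,0,0],[0,0,0],-1],[[0,0,0],[0,0,0],-1],[[0,0,0],[0,0,0],-1]]' | sed -n 1,3p; python3 -c "
from h import *; snap('wrist','w4')"
python3 -m inch '[[[0,0,0],[0.1125,-0.042,-0.0156],-1],[[0,0,0],[0.1125,-0.042,-0.0156],-1],[[0,0,0],[0.1125,-0.042,-0.0156],-1],[[0,0,0],[0.1125,-0.042,-0.0156],-1],[[0,0,0],[0.1125,-0.042,-0.0156],-1],[[0,0,0],[0.1125,-0.042,-0.0156],-1],[[0,0,0],[0,0,0],-1],[[0,0,0],[0,0,0],-1],[[0,0,0],[0,0,0],-1]]'
python3 - <<'E'
from h import *
snap('wrist','w5')
def up(c,p,r=60):
    u,v=proj(c,p).astype(int);y0=max(v-r,0);x0=max(u-r,0);print(x0,y0,proj(c,p));return cv2.resize(c['img'][y0:y0+2*r,x0:x0+2*r,::-1],(390,290),interpolation=cv2.INTER_CUBIC)
a,b,c=load('w3'),load('w4'),load('w5')
I=np.vstack([np.hstack([up(a,[.4458,-.08,.036],40),up(b,[.4215,.192,.118])]),np.hstack([up(c,[.478,.398,.146]),up(load('w2'),[.61,-.138,.134])])])
cv2.imwrite('pics/w345.png',I)
from workcell import telemetry as t; print(t.get_obs()['joint_pos'])
E
```

```text
clock: 2.83
eef_pos: [0.4351, -0.0802, 0.1575]
tool_rot: [1.0, 0.0, -0.006, -0.001]
clock: 3.0
eef_pos: [0.4436, -0.0822, 0.1658]
tool_rot: [1.0, -0.0, 0.002, 0.0]
clock: 3.72
eef_pos: [0.4444, -0.0823, 0.2484]
tool_rot: [0.89, 0.456, 0.002, 0.002]
clock: 4.55
eef_pos: [0.4216, 0.1941, 0.247]
tool_rot: [0.891, 0.454, 0.002, 0.0]
clock: 5.35
eef_pos: [0.4794, 0.4004, 0.2731]
tool_rot: [0.892, 0.453, -0.0, 0.0]
ft_force: [-0.6, -1.0, 0.1]
grip_width: 0.0855
grasp_force: 0.0
210 141 [250.58259628 181.5314236 ]
194 125 [254.0640786  185.17677338]
193 126 [253.29352861 186.37207216]
0 50 [ 60.52969176 110.80436865]
[ 6.95782677e-01  4.91913897e-01  4.79011011e-01  1.55836548e+00
 -3.63487071e-04  2.89789992e+00]
```

View pics/w345.png

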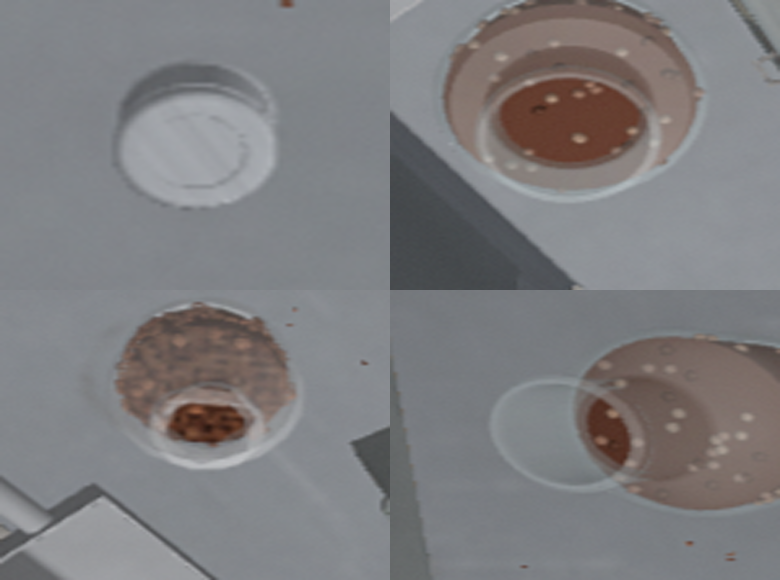

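The lip ellipses are clear. In the crop, the twin's crown is at (198,150), the wide lip at (570,135), the narrow lip at (207,426) and the middle lip at (570,434). I'll compute positions and heights from these.

Run:
```python
from h import *
s=load('scene0');d=load('side0')
def un(x0,y0,r,x,y): return x0+(x+.5)*2*r/390-.5, y0+(y+.5)*2*r/290-.5
for n,c,o,r,x,y,z,sc,w,h in(('twin','w3',(210,141),40,198,150,.036,None,156,115),('wide','w4',(194,125),60,180,135,.118,(241.2,240),184,135),('narrow','w5',(193,126),60,207,136,.146,(154.8,262.8),115,82),('middle','w2',(0,50),60,180,144,.134,(288.4,147),160,115)):
    c=load(c);u=un(*o,r,x,y);p=plane(c,*u,z);f=192/np.tan(np.radians(c['fov_y']/2));D=np.linalg.norm(p-c['pose'][:3,3])
    print(n,np.round(u,1),p.round(4),'diam mm',w*2*r/390/f*D*1000, 'tri',tri((c,*u),(s,*sc))if sc else tri((c,*u),(load('w1'),156.9,161.3)))
```

```text
twin [250.2 182. ] [ 0.4454 -0.0797  0.036 ] diam mm 28.277691522149397 tri (array([ 0.44349945, -0.07961422,  0.02901129]), [7.512677351889368e-05, 7.512677351892584e-05])
wide [249.  180.6] [0.4204 0.198  0.118 ] diam mm 49.82899260894845 tri (array([0.4199499 , 0.19589275, 0.11963783]), [0.0024972197707302897, 0.0024972197707302224])
narrow [256.3 182. ] [0.4825 0.3997 0.146 ] diam mm 30.9601177061346 tri (array([0.48147884, 0.39759514, 0.13931732]), [0.0004939654817704821, 0.0004939654817704136])
middle [ 55.  109.3] [ 0.6113 -0.1335  0.134 ] diam mm 51.14362064882368 tri (array([ 0.60910965, -0.13391673,  0.1318164 ]), [0.0025673432281695676, 0.0025673432281694704])
```

```bash
python3 -m inch '[[[0,0,0],[-0.108,0.078,0],-1],[[0,0,0],[-0.108,0.078,0],-1],[[0,0,0],[-0.108,0.078,0],-1],[[0,0,0],[-0.108,0.078,0],-1],[[0,0,0],[-0.108,0.078,0],-1],[[0,0,0],[-0.108,0.078,0],-1],[[0,0,0],[-0.108,0.078,0],-1],[[0,0,0],[-0.108,0.078,0],-1],[[0,0,0],[-0.108,0.078,0],-1],[[0,0,0],[-0.108,0.078,0],-1]]' | sed -n 1,3p
python3 -m inch '[[[0,0,0],[-0.0535,0.0965,0],-1],[[0,0,0],[-0.0535,0.0965,0],-1],[[0,0,0],[-0.0535,0.0965,0],-1],[[0,0,0],[-0.0535,0.0965,0],-1],[[0,0,0.01875],[0,0,0.01],-1],[[0,0,0.01875],[0,0,0.01],-1],[[0,0,0.01875],[0,0,0.01],-1],[[0,0,0.01875],[0,0,0.01],-1],[[0,0,0.01875],[0,0,0],-1],[[0,0,0.01875],[0,0,0],-1]]' | sed -n 1,3p
python3 -m inch '[[[0,0,0.01875],[0,0,0],-1],[[0,0,0.01875],[0,0,0],-1],[[0,0,0],[0.117,0.02,0],-1],[[0,0,0],[0.117,0.02,0],-1],[[0,0,0],[0,0,0],-1],[[0,0,0],[0,0,0],-1],[[0,0,0],[0,0,0],-1]]' | sed -n 1,3p
python3 -c "
from h import *; snap('wrist','w6')"
python3 -m inch '[[[0,0,0],[-0.035,0.112,0],-1],[[0,0,0],[-0.035,0.112,0],-1],[[0,0,0],[-0.035,0.112,0],-1],[[0,0,0],[-0.035,0.112,0],-1],[[0,0,0],[-0.035,0.112,0],-1],[[0,0,0],[0,0,0],-1],[[0,0,0],[0,0,0],-1],[[0,0,0],[0,0,0],-1]]'
python3 - <<'E'
from h import *
snap('wrist','w7')
def up(c,p,r=60):
    u,v=proj(c,p).astype(int);y0=max(v-r,0);x0=max(u-r,0);print(x0,y0,proj(c,p));return cv2.resize(c['img'][y0:y0+2*r,x0:x0+2*r,::-1],(390,290),interpolation=cv2.INTER_CUBIC)
I=np.hstack([up(load('w6'),[.611,-.1335,.134]),up(load('w7'),[.5526,-.3008,.152],50)])
cv2.imwrite('pics/w67.png',I)
E
```

```text
clock: 6.23
eef_pos: [0.4755, -0.0007, 0.2743]
tool_rot: [0.892, 0.453, 0.001, 0.0]
clock: 7.07
eef_pos: [0.5314, -0.1189, 0.262]
tool_rot: [0.994, 0.113, 0.0, 0.0]
clock: 7.65
eef_pos: [0.6021, -0.1306, 0.2615]
tool_rot: [1.0, -0.001, -0.0, -0.0]
clock: 8.37
eef_pos: [0.55, -0.2973, 0.2626]
tool_rot: [1.0, -0.001, 0.001, 0.0]
ft_force: [0.1, 0.6, -0.1]
grip_width: 0.0858
grasp_force: 0.0
196 114 [256.49281815 174.13788465]
207 136 [257.26560174 186.95003863]
```

View pics/w67.png

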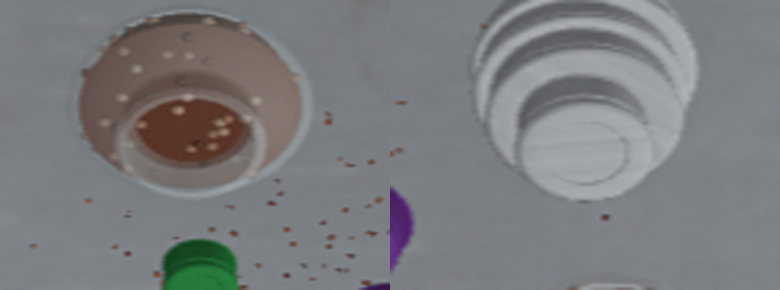

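Middle lip at crop (191,142), small crown at crop (585,151).

Run:
```python
from h import *
def un(x0,y0,r,x,y): return x0+(x+.5)*2*r/390-.5, y0+(y+.5)*2*r/290-.5
c=load('w6');u=un(196,114,60,191,142);print('middle',plane(c,*u,.134),tri((c,*u),(load('w2'),55,109.3)))
c=load('w7');u=un(207,136,50,195.5,151);print('small',plane(c,*u,.152))
```

```text
middle [ 0.61249908 -0.13170379  0.134     ] (array([ 0.61138459, -0.13161868,  0.13072416]), [0.0003020431162636003, 0.00030204311626330714])
small [ 0.55191961 -0.30038095  0.152     ]
```

```bash
python3 -m inch '[[[0,0,0],[0.0067,0.0107,0.06],-1],[[0,0,0],[0,0,0.1],-1],[[0,0,0],[0,0,0.1],-1],[[0,0,0],[0,0,0.1],-1],[[0,0,0],[0,0,0.1],-1],[[0,0,0],[0,0,0],-1],[[0,0,0],[0,0,0],-1],[[0,0,0],[0,0,0],-1]]'; python3 -m inch '[[[0,0,0],[0,0,0],1],[[0,0,0],[0,0,0],1],[[0,0,0],[0,0,0],1],[[0,0,0],[0,0,0],1],[[0,0,0],[0,0,0],1],[[0,0,0],[0,0,0],1],[[0,0,0],[0,0,0],1],[[0,0,0],[0,0,0],1]]'
```

```text
clock: 9.08
eef_pos: [0.5543, -0.3002, 0.1253]
tool_rot: [1.0, 0.001, 0.001, 0.001]
ft_force: [-0.5, 0.0, 1.1]
grip_width: 0.0852
grasp_force: 0.0
clock: 9.75
eef_pos: [0.5534, -0.3009, 0.1242]
tool_rot: [1.0, -0.0, 0.001, 0.0]
ft_force: [0.2, 0.8, 5.7]
grip_width: 0.0279
grasp_force: 59.1
```

```bash
python3 -m inch '[[[0,0,0],[0,0,-0.03],1],[[0,0,0],[0,0,-0.06],1],[[0,0,0],[0,0,-0.1],1],[[0,0,0],[0,0,-0.1],1],[[0,0,0],[0,0,0],1],[[0,0,0],[0,0,0],1]]'
python3 - <<'E'
from h import *
s=snap('side','s8');w=snap('wrist','w8')
I=np.hstack([cv2.resize(s['img'][100:280,200:440,::-1],(400,300),interpolation=cv2.INTER_CUBIC),cv2.resize(w['img'][...,::-1],(400,300))])
cv2.imwrite('pics/v8.png',I)
E
```

```text
clock: 10.25
eef_pos: [0.5541, -0.3016, 0.2129]
tool_rot: [1.0, -0.0, 0.002, 0.001]
ft_force: [-0.4, 0.1, -0.6]
grip_width: 0.0281
grasp_force: 59.0
```

View pics/v8.png

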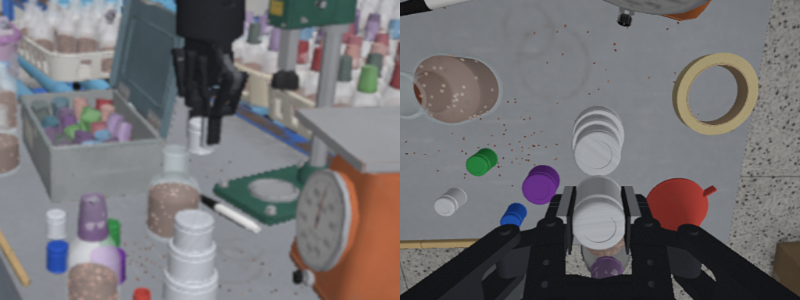

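The small cap is held upright, and the rest of the tower still stands. I'll measure where the held cap's crown sits relative to the TCP.

Run:
```python
from h import *
from workcell import telemetry as t
c=load('w8');g=c['img'].min(axis=2)
p=np.array([.5541,-.3016,.2129]);print(proj(c,p+[0,0,.028]))
u,v=proj(c,p+[-.0015,0,.028]).astype(int);r=36
w=cv2.GaussianBlur(g[v-r:v+r,u-r:u+r],(3,3),0)
cv2.imwrite('pics/held8.png',cv2.resize(c['img'][v-r:v+r,u-r:u+r,::-1],(576,576),interpolation=cv2.INTER_CUBIC));print(u-r,v-r)
```

```text
[253.98668742 288.81516208]
217 255
```

View pics/held8.png

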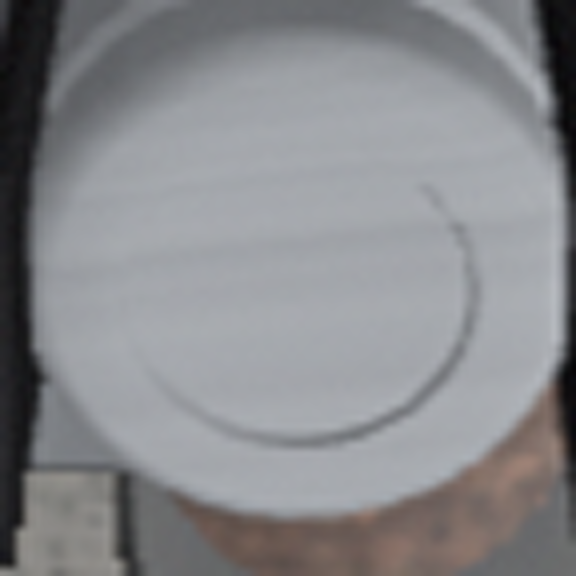

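The held crown centre is at (254.3,289.1), against a predicted (254.0,288.8) for the TCP axis, so the cap is centred on the TCP. I'll carry it to 60 mm short of the twin and measure the remaining offset there.

```bash
python3 -m inch '[[[0,0,0],[-0.0805,-0.1055,0],1],[[0,0,0],[-0.0805,-0.1055,0],1],[[0,0,0],[-0.0805,-0.1055,0],1],[[0,0,0],[-0.0805,-0.1055,0],1],[[0,0,0],[-0.0805,-0.1055,0],1],[[0,0,0],[-0.0805,-0.1055,0],1],[[0,0,0],[-0.0805,-0.1055,0],1],[[0,0,0],[0,0,0.12],1],[[0,0,0],[0,0,0.12],1],[[0,0,0],[0,0,0.12],1]]' |sed -n 1,2p
python3 -m inch '[[[0,0,0],[0,0,0],1],[[0,0,0],[0,0,0],1],[[0,0,0],[0,0,0],1],[[0,0,0],[0,0,0],1]]'
python3 - <<'E'
from h import *
c=snap('wrist','w9');print(c['pose'][:3,3])
q=bright(c,[.4454,-.0797,.036],28);print(proj(c,[.4454,-.0797,.036]),q,plane(c,q[0],q[1],.036))
u,v=np.array(q[:2]).astype(int);r=30
a=cv2.resize(c['img'][v-r:v+r,u-r:u+r,::-1],(400,400),interpolation=cv2.INTER_CUBIC)
print(u-r,v-r)
b=cv2.resize(c['img'][250:330,214:294,::-1],(400,400),interpolation=cv2.INTER_CUBIC)
cv2.imwrite('pics/v9.png',np.hstack([a,b]))
E
```

```text
clock: 11.18
eef_pos: [0.383, -0.0783, 0.1009]
clock: 11.52
eef_pos: [0.3856, -0.0796, 0.1039]
tool_rot: [1.0, -0.0, 0.002, 0.0]
ft_force: [0.3, -0.2, 0.3]
grip_width: 0.0279
grasp_force: 59.2
[ 0.46284065 -0.08012242  0.24642306]
[252.91981355 120.73244932] (np.float64(253.3640308380127), np.float64(121.28159523010254), array([42.5, 43.2]), 142.0) [ 0.44505331 -0.07998571  0.036     ]
223 91
```

View pics/v9.png

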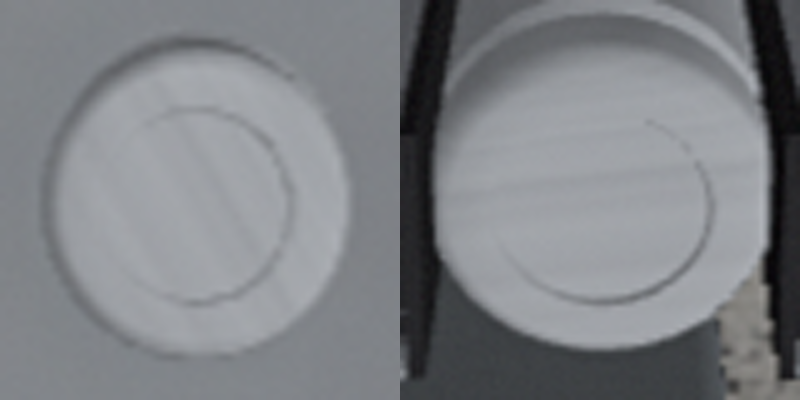

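Run:
```python
from h import *
c=load('w9')
for z in(.130,.132,.134):
    h=plane(c,254.4,289.4,z);d=plane(c,253.2,121.2,.036)-h;print(z,h,d,'units',d[0]/.3,-d[1]/.3)
```

```text
0.13 [ 0.38360323 -0.08040289  0.13      ] [ 0.06150167  0.00052281 -0.094     ] units 0.20500555142149768 -0.0017427078196699994
0.132 [ 0.38496443 -0.08039807  0.132     ] [ 0.06014047  0.00051799 -0.096     ] units 0.20046822458749614 -0.001726647747510579
0.134 [ 0.38632563 -0.08039325  0.134     ] [ 0.05877927  0.00051318 -0.098     ] units 0.1959308977534946 -0.0017105876753511589
```

```bash
python3 -m inch '[[[0,0,0],[0.1,-0.0017,0],1],[[0,0,0],[0.1,0,0],1],[[0,0,0],[0,0,0.05],1],[[0,0,0],[0,0,0.06],1],[[0,0,0],[0,0,0.045],1],[[0,0,0],[0,0,0],1],[[0,0,0],[0,0,0],1],[[0,0,0],[0,0,0],1]]'; python3 -m inch '[[[0,0,0],[0,0,0.01],1],[[0,0,0],[0,0,0.01],1],[[0,0,0],[0,0,0.005],1],[[0,0,0],[0,0,0],1]]'
```

```text
clock: 12.23
eef_pos: [0.4452, -0.0789, 0.0571]
tool_rot: [1.0, -0.0, 0.001, 0.0]
ft_force: [-0.1, -0.1, 0.2]
grip_width: 0.0278
grasp_force: 59.2
clock: 12.57
eef_pos: [0.4438, -0.0786, 0.0482]
tool_rot: [1.0, -0.0, -0.0, -0.0]
ft_force: [0.1, 0.3, 0.1]
grip_width: 0.0281
grasp_force: 59.2
```

```bash
python3 -m inch '[[[0,0,0],[0,0,0.006],1],[[0,0,0],[0,0,0],1],[[0,0,0],[0,0,0],1]]'|sed -n '1,4p';python3 -m inch '[[[0,0,0],[0,0,0.005],1],[[0,0,0],[0,0,0],1],[[0,0,0],[0,0,0],1]]'|sed -n '1,4p';python3 -m inch '[[[0,0,0],[0,0,0.004],1],[[0,0,0],[0,0,0],1],[[0,0,0],[0,0,0],1]]'|sed -n '1,4p'
```

```text
clock: 12.82
eef_pos: [0.4439, -0.0786, 0.0463]
tool_rot: [1.0, -0.0, -0.0, -0.0]
ft_force: [-0.3, -0.3, -0.2]
clock: 13.07
eef_pos: [0.4439, -0.0786, 0.0448]
tool_rot: [1.0, -0.0, -0.0, -0.0]
ft_force: [-0.4, 0.4, -0.1]
clock: 13.32
eef_pos: [0.4442, -0.0787, 0.0441]
tool_rot: [1.0, -0.0, 0.0, 0.0]
ft_force: [-1.3, 0.3, 3.9]
```

Contact is at TCP 0.044, which is the expected height (rim at 0.036). I'll release, rise and check.

```bash
python3 -m inch '[[[0,0,0],[0,0,0],-0.3],[[0,0,0],[0,0,0],-1],[[0,0,0],[0,0,0],-1],[[0,0,0],[0,0,0],-1],[[0,0,0],[0,0,0],-1],[[0,0,0],[0,0,-0.08],-1],[[0,0,0],[0,0,-0.12],-1],[[0,0,0],[0,0,-0.12],-1],[[0,0,0],[0,0,0],-1],[[0,0,0],[0,0,0],-1]]'
python3 - <<'E'
from h import *
c=snap('wrist','w10');s=snap('scene','s10');d=snap('side','d10');P=[.4445,-.0793,.072]
def up(c,p,r):
    u,v=proj(c,p).astype(int);print(u-r,v-r);return cv2.resize(c['img'][v-r:v+r,u-r:u+r,::-1],(265,400),interpolation=cv2.INTER_CUBIC) if 0 else cv2.resize(c['img'][v-r:v+r,u-r:u+r,::-1],(265,265),interpolation=cv2.INTER_CUBIC)
cv2.imwrite('pics/v10.png',np.hstack([up(c,P,40),up(s,[.445,-.08,.036],25),up(d,[.445,-.08,.036],25)]))
q=bright(c,P,32);print(q,plane(c,q[0],q[1],.072))
E
```

```text
clock: 14.15
eef_pos: [0.446, -0.079, 0.1419]
tool_rot: [1.0, -0.0, 0.003, 0.0]
ft_force: [0.0, -0.2, -1.0]
grip_width: 0.0852
grasp_force: 0.0
213 169
284 180
207 201
(np.float64(254.9682960510254), np.float64(211.5043067932129), array([36.1, 40.5]), 139.0) [ 0.4427513  -0.08044355  0.072     ]
```

View pics/v10.png

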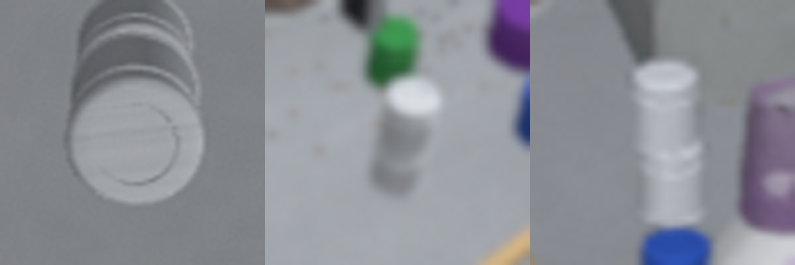

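The small cap stands level on the twin. I'll check the centring to sub-pixel accuracy from the silhouette edges in the side and scene images.

Run:
```python
from h import *
def edges(c,P,half=14):
    u,v=proj(c,P);g=c['img'].astype(float).min(axis=2);x=np.arange(int(u)-half,int(u)+half+1);r=g[int(round(v)),x]
    dg=np.gradient(r);i=np.argmax(dg[:half]);j=half+np.argmin(dg[half:])
    sub=lambda k,s:(lambda a,b,d:k+.5*(a-d)/(a-2*b+d))(*(s*dg[k-1:k+2]))
    return x[0]+sub(i,1),x[0]+sub(j,-1),int(round(v))
for n in('d10','s10'):
    c=load(n)
    for z in(.066,.062,.058,.054,.03,.026,.022,.018,.014):
        P=np.array([.445,-.08,z])
        try:
            a,b,v=edges(c,P);u=proj(c,P);D=np.linalg.norm(P-c['pose'][:3,3]);f=192/np.tan(np.radians(c['fov_y']/2))
            print(n,z,v,round(a,1),round(b,1),'w mm',round((b-a)*D/f*1000,1),'ctr off mm',round(((a+b)/2-u[0])*D/f*1000,2))
        except Exception as e: print(e)
```

```text
d10 0.066 216 226.6 237.6 w mm 26.8 ctr off mm -0.46
d10 0.062 217 227.2 236.8 w mm 23.5 ctr off mm -0.75
d10 0.058 219 226.5 237.6 w mm 27.3 ctr off mm -0.69
d10 0.054 220 227.2 237.0 w mm 24.3 ctr off mm -0.59
d10 0.03 229 227.6 238.7 w mm 27.7 ctr off mm 1.78
d10 0.026 230 228.8 238.1 w mm 23.3 ctr off mm 2.39
edges.<locals>.<lambda>.<locals>.<lambda>() missing 1 required positional argument: 'd'
edges.<locals>.<lambda>.<locals>.<lambda>() missing 1 required positional argument: 'd'
edges.<locals>.<lambda>.<locals>.<lambda>() missing 1 required positional argument: 'd'
s10 0.066 199 307.6 316.5 w mm 26.6 ctr off mm 5.32
s10 0.062 200 308.2 316.2 w mm 24.1 ctr off mm 6.32
s10 0.058 200 308.2 316.2 w mm 24.1 ctr off mm 6.74
s10 0.054 201 308.8 316.2 w mm 22.3 ctr off mm 8.01
edges.<locals>.<lambda>.<locals>.<lambda>() missing 3 required positional arguments: 'a', 'b', and 'd'
edges.<locals>.<lambda>.<locals>.<lambda>() missing 3 required positional arguments: 'a', 'b', and 'd'
edges.<locals>.<lambda>.<locals>.<lambda>() missing 3 required positional arguments: 'a', 'b', and 'd'
edges.<locals>.<lambda>.<locals>.<lambda>() missing 3 required positional arguments: 'a', 'b', and 'd'
s10 0.014 210 307.0 315.0 w mm 24.8 ctr off mm 7.72
```

Both views show the top cap about 2.4 mm off toward -x. I'll re-grip it, lift it slightly, shift it +2.4 mm and set it down again.

```bash
python3 -m inch '[[[0,0,0],[0,0,0.12],-1],[[0,0,0],[0,0,0.12],-1],[[0,0,0],[0,0,0.065],-1],[[0,0,0],[0,0,0.008],-1],[[0,0,0],[0,0,0],-1],[[0,0,0],[0,0,0],-1],[[0,0,0],[0,0,0],0],[[0,0,0],[0,0,0],1],[[0,0,0],[0,0,0],1],[[0,0,0],[0,0,0],1]]'; python3 -m inch '[[[0,0,0],[0,0,0],1],[[0,0,0],[0,0,0],1],[[0,0,0],[0,0,0],1],[[0,0,0],[0,0,-0.01],1],[[0,0,0],[0,0,0],1],[[0,0,0],[0.008,0,0],1],[[0,0,0],[0,0,0],1],[[0,0,0],[0,0,0.005],1],[[0,0,0],[0,0,0.004],1],[[0,0,0],[0,0,0],1]]'; python3 -m inch '[[[0,0,0],[0,0,0.002],1],[[0,0,0],[0,0,0],1],[[0,0,0],[0,0,0],1]]'
```

```text
clock: 15.13
eef_pos: [0.4447, -0.0787, 0.0467]
tool_rot: [1.0, -0.0, 0.001, 0.0]
ft_force: [-0.6, -0.2, 0.1]
grip_width: 0.0387
grasp_force: 0.0
clock: 15.97
eef_pos: [0.4467, -0.0786, 0.0467]
tool_rot: [1.0, -0.0, 0.0, 0.0]
ft_force: [-1.3, -0.7, 7.4]
grip_width: 0.0279
grasp_force: 59.8
clock: 16.22
eef_pos: [0.4468, -0.0786, 0.0467]
tool_rot: [1.0, -0.0, 0.001, 0.0]
ft_force: [-3.4, 0.8, 13.1]
grip_width: 0.028
grasp_force: 60.3
```

```bash
python3 -m inch '[[[0,0,0],[0,0,-0.002],1],[[0,0,0],[0,0,0],-0.3],[[0,0,0],[0,0,0],-1],[[0,0,0],[0,0,0],-1],[[0,0,0],[0,0,0],-1],[[0,0,0],[0,0,0],-1],[[0,0,0],[0,0,-0.08],-1],[[0,0,0],[0,0,-0.12],-1],[[0,0,0],[0,0,-0.12],-1],[[0,0,0],[0,0,0],-1]]'; python3 -m inch '[[[0,0,0],[0,0,0],-1],[[0,0,0],[0,0,0],-1]]'|sed -n 2p
python3 - <<'E'
from h import *
c=snap('wrist','w11');d=snap('side','d11');P=[.4455,-.0797,.072]
q=bright(c,P,32);print(q,plane(c,q[0],q[1],.072))
g=d['img'].astype(float).min(axis=2)
f=192/np.tan(np.radians(d['fov_y']/2))
for z in(.066,.062,.058,.054,.030,.026):
    P=np.array([.445,-.08,z]);u,v=proj(d,P);x=np.arange(int(u)-14,int(u)+15);r=g[int(round(v)),x]
    hi=np.median(r[10:19]);lo=np.median(np.r_[r[:5],r[-5:]]);t=(hi+lo)/2
    on=np.where(r>t)[0];on=on[(on>5)&(on<23)];i,j=on[0],on[-1]
    a=x[i]-(r[i]-t)/(r[i]-r[i-1]);b=x[j]+(r[j]-t)/(r[j]-r[j+1]);D=np.linalg.norm(P-d['pose'][:3,3])
    print(z,round(a,1),round(b,1),'off mm',round(((a+b)/2-u)*D/f*1e3,2),'w',round((b-a)*D/f*1e3,1))
E
```

```text
clock: 17.05
eef_pos: [0.4509, -0.0794, 0.1485]
tool_rot: [1.0, -0.0, 0.006, 0.001]
ft_force: [1.6, -0.5, -0.4]
grip_width: 0.0855
grasp_force: 0.0
eef_pos: [0.4461, -0.0786, 0.1418]
(np.float64(255.33525848388672), np.float64(208.58678817749023), array([36.2, 39.2]), 140.0) [ 0.44468633 -0.0802307   0.072     ]
0.066 227.5 238.1 off mm 1.27 w 26.2
0.062 228.2 237.2 off mm 1.05 w 22.1
0.058 227.5 238.5 off mm 1.6 w 27.0
0.054 228.3 237.4 off mm 1.32 w 22.4
0.03 228.3 237.9 off mm 1.51 w 23.9
0.026 228.7 238.1 off mm 2.33 w 23.5
```

The stack is now centred to within about 0.5 mm. Next is the medium cap, so I'll view the tower from above again and measure its edges numerically.

```bash
python3 -m inch '[[[0,0,0],[0,0,-0.11],-1],[[0,0,0],[0,0,-0.11],-1],[[0,0,0],[0,0,-0.11],-1],[[0,0,0],[0.051,0.1057,0],-1],[[0,0,0],[0.051,0.1057,0],-1],[[0,0,0],[0.051,0.1057,0],-1],[[0,0,0],[0.051,0.1057,0],-1],[[0,0,0],[0.051,0.1057,0],-1],[[0,0,0],[0.051,0.1057,0],-1],[[0,0,0],[0.051,0.1057,0],-1]]' | sed -n 2p;python3 -m inch '[[[0,0,0],[0,0,0],-1],[[0,0,0],[0,0,0],-1],[[0,0,0],[0,0,0],-1]]'
python3 - <<'E'
from h import *
c=snap('wrist','w12');g=cv2.GaussianBlur(c['img'].min(axis=2),(3,3),0).astype(float)
P=[.552,-.3005,.116];u,v=proj(c,P);print(u,v)
col=g[:,int(round(u))-2:int(round(u))+3].mean(1);
print([ (int(y),int(col[y])) for y in range(int(v)-75,int(v)+60,2)])
row=g[int(v)-2:int(v)+3].mean(0);print([(x,int(row[x])) for x in range(int(u)-60,int(u)+60,2)])
E
```

```text
eef_pos: [0.5532, -0.3019, 0.2387]
clock: 18.4
eef_pos: [0.5525, -0.3001, 0.2389]
tool_rot: [1.0, -0.0, -0.002, -0.001]
ft_force: [0.9, -0.8, 0.1]
grip_width: 0.0857
grasp_force: 0.0
253.9050440416956 185.6502572504749
[(110, 109), (112, 115), (114, 121), (116, 121), (118, 122), (120, 121), (122, 121), (124, 121), (126, 120), (128, 120), (130, 112), (132, 94), (134, 105), (136, 138), (138, 165), (140, 128), (142, 93), (144, 101), (146, 113), (148, 152), (150, 156), (152, 106), (154, 92), (156, 98), (158, 104), (160, 127), (162, 157), (164, 158), (166, 157), (168, 156), (170, 150), (172, 154), (174, 156), (176, 158), (178, 159), (180, 158), (182, 155), (184, 153), (186, 153), (188, 155), (190, 156), (192, 156), (194, 156), (196, 156), (198, 157), (200, 157), (202, 147), (204, 156), (206, 158), (208, 156), (210, 155), (212, 131), (214, 123), (216, 123), (218, 123), (220, 123), (222, 124), (224, 124), (226, 123), (228, 125), (230, 125), (232, 124), (234, 123), (236, 123), (238, 122), (240, 120), (242, 122), (244, 114)]
[(193, 124), (195, 123), (197, 123), (199, 122), (201, 121), (203, 121), (205, 120), (207, 120), (209, 121), (211, 121), (213, 122), (215, 122), (217, 121), (219, 121), (221, 120), (223, 119), (225, 116), (227, 124), (229, 150), (231, 153), (233, 154), (235, 156), (237, 158), (239, 157), (241, 157), (243, 157), (245, 157), (247, 156), (249, 155), (251, 154), (253, 153), (255, 153), (257, 154), (259, 156), (261, 158), (263, 159), (265, 159), (267, 158), (269, 152), (271, 147), (273, 156), (275, 157), (277, 158), (279, 162), (281, 144), (283, 123), (285, 125), (287, 126), (289, 126), (291, 126), (293, 126), (295, 126), (297, 126), (299, 127), (301, 125), (303, 124), (305, 124), (307, 124), (309, 124), (311, 125)]
```

```bash
python3 -m inch '[[[0,0,0],[0,0.003,0.1],-1],[[0,0,0],[0,0,0.12],-1],[[0,0,0],[0,0,0.12],-1],[[0,0,0],[0,0,0.11],-1],[[0,0,0],[0,0,0.05],-1],[[0,0,0],[0,0,0],-1],[[0,0,0],[0,0,0],-1],[[0,0,0],[0,0,0],0],[[0,0,0],[0,0,0],1],[[0,0,0],[0,0,0],1]]'; python3 -m inch '[[[0,0,0],[0,0,0],1],[[0,0,0],[0,0,0],1],[[0,0,0],[0,0,0],1],[[0,0,0],[0,0,0],1]]'
```

```text
clock: 19.28
eef_pos: [0.5547, -0.302, 0.0936]
tool_rot: [1.0, -0.0, 0.002, 0.001]
ft_force: [0.2, -0.5, -1.0]
grip_width: 0.0515
grasp_force: 0.0
clock: 19.62
eef_pos: [0.5548, -0.3019, 0.0939]
tool_rot: [1.0, -0.0, 0.002, 0.001]
ft_force: [-0.9, 2.3, 6.0]
grip_width: 0.0465
grasp_force: 61.3
```

Gripped (width 46.5 mm). I'll lift it and measure where it sits in the hand.

```bash
python3 -m inch '[[[0,0,0],[0,0,-0.03],1],[[0,0,0],[0,0,-0.06],1],[[0,0,0],[0,0,-0.1],1],[[0,0,0],[0,0,-0.12],1],[[0,0,0],[0,0,-0.12],1],[[0,0,0],[0,0,-0.03],1],[[0,0,0],[0,0,0],1],[[0,0,0],[0,0,0],1],[[0,0,0],[0,0,0],1]]'
cat >> h.py <<'E'
def held(c,dz,R):
    """held cap: crown centre offset from TCP (tool axes, mm) from bright run along column; dz crown height above TCP"""
    # TCP in camera frame (from the start pose): 
    from workcell import telemetry as t
    from scipy.spatial.transform import Rotation as Ro
    o=t.get_obs();T=Ro.from_quat(o['tool_rot']).as_matrix();p=np.array(o['eef_pos'])-T[:,2]*dz
    u=proj(c,p);n=proj(c,p+T[:,0]*R);f_=proj(c,p-T[:,0]*R);l=proj(c,p-T[:,1]*R);r=proj(c,p+T[:,1]*R)
    g=cv2.GaussianBlur(c['img'].min(axis=2),(3,3),0).astype(float);k=int(round(u[0]))
    col=g[:,k-3:k+4].mean(1);gr=np.diff(col);ya,yb=int(n[1])-12,int(f_[1])+12
    print('pred ctr',u.round(1),'far',n.round(1),'near',f_.round(1),'left/right',l[0].round(1),r[0].round(1))
    print('col edges',[(y,int(gr[y])) for y in range(max(ya,0),min(yb,383)) if abs(gr[y])>7])
    w=g[int(u[1])-3:int(u[1])+4].mean(0);gw=np.diff(w);print('row edges',[(x,int(gw[x])) for x in range(int(l[0])-10,int(r[0])+10) if abs(gw[x])>9])
E
python3 -c "
from h import *
c=snap('wrist','w13');held(c,.022,.024)"
```

```text
clock: 20.37
eef_pos: [0.5525, -0.3011, 0.2274]
tool_rot: [1.0, -0.0, -0.001, -0.001]
ft_force: [-0.0, -0.3, -0.7]
grip_width: 0.0465
grasp_force: 61.5
pred ctr [252.2 279.5] far [252.1 228.6] near [252.3 325.4] left/right 196.9 307.6
col edges [(226, 15), (227, 13), (229, -14), (230, -15), (234, 7), (235, 12), (236, 12), (237, 8), (312, -8), (313, -12), (315, 13), (328, -21), (329, -44), (330, -32)]
row edges [(186, -25), (187, -25), (188, -12), (199, 27), (200, 41), (201, 28), (202, 12), (287, 9), (306, -41), (307, -60), (308, -36)]
```

The held cap is about 2.7 mm behind the TCP along tool x. I'll carry it to the narrow bottle with the tool yawed 54°.

```bash
python3 -m inch '[[[0,0,-0.01875],[0,0,0],1],[[0,0,-0.01875],[0,0,0],1],[[0,0,-0.01875],[0,0,0],1],[[0,0,-0.01875],[0,0,0],1],[[0,0,-0.01875],[0,0,0],1],[[0,0,-0.01875],[0,0,0],1],[[0,0,-0.01875],[0,0,0],1],[[0,0,-0.01875],[0,0,0],1]]' | sed -n 2,3p
python3 -m inch '[[[0,0,0],[0.0978,-0.0868,0],1],[[0,0,0],[0.0978,-0.0868,0],1],[[0,0,0],[0.0978,-0.0868,0],1],[[0,0,0],[0.0978,-0.0868,0],1],[[0,0,0],[0.0978,-0.0868,0],1],[[0,0,0],[0.0978,-0.0868,0],1],[[0,0,0],[0.0978,-0.0868,0],1],[[0,0,0],[0.0978,-0.0868,0],1],[[0,0,0],[0.0978,-0.0868,0],1]]' | sed -n 2,3p
python3 -m inch '[[[0,0,0],[0.0978,-0.0868,0],1],[[0,0,0],[0.0978,-0.0868,0],1],[[0,0,0],[0.0978,-0.0868,0],1],[[0,0,0],[0.0978,-0.0868,0],1],[[0,0,0],[0.0978,-0.0868,0],1],[[0,0,0],[0.0978,-0.0868,0],1],[[0,0,0],[0.0978,-0.0868,0],1],[[0,0,0],[0.0978,-0.0868,0],1],[[0,0,0],[0.0978,-0.0868,0],1]]' | sed -n 2,3p
python3 -m inch '[[[0,0,0],[0,0,0],1],[[0,0,0],[0,0,0],1],[[0,0,0],[0,0,0],1]]'
```

```text
eef_pos: [0.5524, -0.301, 0.2265]
tool_rot: [0.89, 0.456, -0.001, -0.002]
eef_pos: [0.5174, 0.0515, 0.2271]
tool_rot: [0.891, 0.454, -0.002, -0.001]
eef_pos: [0.4835, 0.4025, 0.2267]
tool_rot: [0.891, 0.454, -0.002, 0.001]
clock: 22.83
eef_pos: [0.484, 0.4007, 0.2269]
tool_rot: [0.891, 0.454, -0.002, 0.001]
ft_force: [-0.0, -0.3, -0.5]
grip_width: 0.0464
grasp_force: 61.6
```

```bash
python3 -m inch '[[[0,0,0],[0.003,-0.002,0.08],1],[[0,0,0],[0,0,0.075],1],[[0,0,0],[0,0,0],1],[[0,0,0],[0,0,0],1],[[0,0,0],[0,0,0],1]]'
```

```text
clock: 23.25
eef_pos: [0.4855, 0.4014, 0.1837]
tool_rot: [0.891, 0.453, 0.0, -0.0]
ft_force: [0.4, 0.4, 1.0]
grip_width: 0.046
grasp_force: 61.6
```

```bash
python3 -m inch '[[[0,0,0],[-0.001,-0.0047,0.03],1],[[0,0,0],[0,0,0.04],1],[[0,0,0],[0,0,0.04],1],[[0,0,0],[0,0,0.03],1],[[0,0,0],[0,0,0.015],1],[[0,0,0],[0,0,0],1],[[0,0,0],[0,0,0],1]]';python3 -m inch '[[[0,0,0],[0,0,0.01],1],[[0,0,0],[0,0,0],1],[[0,0,0],[0,0,0],1]]'
```

```text
clock: 23.83
eef_pos: [0.4837, 0.403, 0.1364]
tool_rot: [0.891, 0.454, 0.0, -0.0]
ft_force: [0.1, 0.2, -0.5]
grip_width: 0.0467
grasp_force: 61.6
clock: 24.08
eef_pos: [0.4837, 0.4031, 0.1335]
tool_rot: [0.891, 0.454, 0.0, -0.0]
ft_force: [0.4, 0.6, 0.7]
grip_width: 0.0468
grasp_force: 61.6
```

```bash
python3 -m inch '[[[0,0,0],[0,0,0.01],1],[[0,0,0],[0,0,0],1],[[0,0,0],[0,0,0],1]]'|sed -n 2,4p;python3 -m inch '[[[0,0,0],[0,0,0.006],1],[[0,0,0],[0,0,0],1],[[0,0,0],[0,0,0],1]]'|sed -n 2,4p;python3 -m inch '[[[0,0,0],[0,0,0.004],1],[[0,0,0],[0,0,0],1],[[0,0,0],[0,0,0],1]]'|sed -n 2,4p
```

```text
eef_pos: [0.4835, 0.4028, 0.1299]
tool_rot: [0.891, 0.454, -0.0, 0.0]
ft_force: [0.2, 0.6, -0.0]
eef_pos: [0.4835, 0.4029, 0.1281]
tool_rot: [0.891, 0.454, -0.0, 0.0]
ft_force: [0.0, 0.1, -0.2]
eef_pos: [0.4835, 0.4029, 0.127]
tool_rot: [0.891, 0.454, -0.0, 0.0]
ft_force: [-0.2, 0.4, -1.0]
```

```bash
python3 -m inch '[[[0,0,0],[0,0,0.004],1],[[0,0,0],[0,0,0],1],[[0,0,0],[0,0,0],1]]'|sed -n 2,4p;python3 -m inch '[[[0,0,0],[0,0,0.003],1],[[0,0,0],[0,0,0],1],[[0,0,0],[0,0,0],1]]'|sed -n 2,4p
```

```text
eef_pos: [0.4837, 0.4031, 0.1266]
tool_rot: [0.891, 0.454, 0.0, -0.0]
ft_force: [-1.3, -0.9, 3.5]
eef_pos: [0.484, 0.4032, 0.1266]
tool_rot: [0.891, 0.454, 0.001, -0.0]
ft_force: [-0.4, -1.1, 7.5]
```

The cap seated exactly at the expected height. I'll release, rise, take a check picture and return to the tower.

```bash
python3 -m inch '[[[0,0,0],[0,0,-0.003],1],[[0,0,0],[0,0,0],0],[[0,0,0],[0,0,0],-1],[[0,0,0],[0,0,0],-1],[[0,0,0],[0,0,0],-1],[[0,0,0],[0,0,-0.08],-1],[[0,0,0],[0,0,-0.12],-1],[[0,0,0],[0,0,-0.12],-1],[[0,0,0],[0,0,-0.08],-1],[[0,0,0],[0,0,0],-1]]' | sed -n 2,3p
python3 -m inch '[[[0,0,0],[0,0,0],-1],[[0,0,0],[0,0,0],-1]]' | sed -n 2,3p
python3 - <<'E'
from h import *
c=snap('wrist','w14');s=snap('scene','s14')
q=bright(c,[.4825,.3997,.149],36);print(proj(c,[.4825,.3997,.149]),q,plane(c,q[0],q[1],.149))
E
python3 -m inch '[[[0,0,0],[-0.0978,0.0868,0],-1],[[0,0,0],[-0.0978,0.0868,0],-1],[[0,0,0],[-0.0978,0.0868,0],-1],[[0,0,0],[-0.0978,0.0868,0],-1],[[0,0,0],[-0.0978,0.0868,0],-1],[[0,0,0],[-0.0978,0.0868,0],-1],[[0,0,0],[-0.0978,0.0868,0],-1],[[0,0,0],[-0.0978,0.0868,0],-1],[[0,0,0],[-0.0978,0.0868,0],-1]]' | sed -n 2,3p
python3 -m inch '[[[0,0,0],[-0.0978,0.0868,0],-1],[[0,0,0],[-0.0978,0.0868,0],-1],[[0,0,0],[-0.0978,0.0868,0],-1],[[0,0,0],[-0.0978,0.0868,0],-1],[[0,0,0],[-0.0978,0.0868,0],-1],[[0,0,0],[-0.0978,0.0868,0],-1],[[0,0,0],[-0.0978,0.0868,0],-1],[[0,0,0],[-0.0978,0.0868,0],-1],[[0,0,0],[-0.0978,0.0868,0],-1]]' | sed -n 2,3p
python3 -m inch '[[[0,0,0.01875],[0,0,0],-1],[[0,0,0.01875],[0,0,0.03],-1],[[0,0,0.01875],[0,0,0.03],-1],[[0,0,0.01875],[0,0,0.03],-1],[[0,0,0.01875],[0,0,0.03],-1],[[0,0,0.01875],[0,0,0.03],-1],[[0,0,0.01875],[0,0,0],-1],[[0,0,0.01875],[0,0,0],-1],[[0,0,0],[0,0,0],-1],[[0,0,0],[0,0,0],-1]]'
python3 - <<'E'
from h import *
c=snap('wrist','w15');g=cv2.GaussianBlur(c['img'].min(axis=2),(3,3),0).astype(float)
P=np.array([.552,-.3014,.080]);u,v=proj(c,P);print('pred',u,v,'far',proj(c,P+[.029,0,0])[1],'near',proj(c,P-[.029,0,0])[1])
col=g[:,int(round(u))-3:int(round(u))+4].mean(1);d=np.diff(col);print([(y,int(d[y])) for y in range(int(v)-60,int(v)+60) if abs(d[y])>6])
row=g[int(v)-3:int(v)+4].mean(0);d=np.diff(row);print([(y,int(d[y])) for y in range(int(u)-60,int(u)+60) if abs(d[y])>6])
E
```

```text
eef_pos: [0.4857, 0.4048, 0.2525]
tool_rot: [0.891, 0.454, 0.005, -0.001]
eef_pos: [0.4832, 0.4027, 0.2448]
tool_rot: [0.891, 0.454, -0.001, 0.0]
[254.47923208 197.77342398] (np.float64(256.356689453125), np.float64(197.09355926513672), array([54. , 63.9]), 138.0) [0.48402154 0.39928934 0.149     ]
eef_pos: [0.5168, 0.0496, 0.2444]
tool_rot: [0.891, 0.454, -0.001, -0.001]
eef_pos: [0.5512, -0.3015, 0.244]
tool_rot: [0.891, 0.454, -0.001, -0.001]
clock: 28.77
eef_pos: [0.5515, -0.2995, 0.1994]
tool_rot: [1.0, 0.001, -0.001, -0.001]
ft_force: [-0.2, 0.4, -0.2]
grip_width: 0.0853
grasp_force: 0.0
pred 255.498204424409 185.82058186403907 far 152.1101025127204 near 217.41948409709977
[(133, -7), (134, -12), (135, -6), (138, 8), (139, 14), (140, 19), (141, 14), (144, -21), (145, -24), (146, -13), (150, 8), (153, 16), (154, 19), (155, 9), (216, -11), (217, -16), (218, -6)]
[(220, 13), (221, 16), (222, 6), (272, -6), (286, -12), (287, -17), (288, -9)]
```

Narrow bottle capped: crown centre is within 1.6 mm of the lip centre. Now the large cap.

```bash
python3 -m inch '[[[0,0,0],[0,0.003,0.06],-1],[[0,0,0],[0,0,0.09],-1],[[0,0,0],[0,0,0.09],-1],[[0,0,0],[0,0,0.09],-1],[[0,0,0],[0,0,0.09],-1],[[0,0,0],[0,0,0.06],-1],[[0,0,0],[0,0,0],-1],[[0,0,0],[0,0,0],-1],[[0,0,0],[0,0,0],-1]]'
```

```text
clock: 29.57
eef_pos: [0.553, -0.3012, 0.0582]
tool_rot: [1.0, 0.0, 0.001, 0.0]
ft_force: [-0.2, 1.2, 0.5]
grip_width: 0.0854
grasp_force: 0.0
```

```bash
python3 -m inch '[[[0,0,0],[-0.003,-0.002,0.018],-1],[[0,0,0],[0,0,0],-1],[[0,0,0],[0,0,0],0],[[0,0,0],[0,0,0],1],[[0,0,0],[0,0,0],1],[[0,0,0],[0,0,0],1],[[0,0,0],[0,0,0],1],[[0,0,0],[0,0,0],1],[[0,0,0],[0,0,0],1]]'
python3 -m inch '[[[0,0,0],[0,0,-0.02],1],[[0,0,0],[0,0,-0.06],1],[[0,0,0],[0,0,-0.1],1],[[0,0,0],[0,0,-0.1],1],[[0,0,0],[0,0,-0.1],1],[[0,0,0],[0,0,-0.1],1],[[0,0,0],[0,0,-0.04],1],[[0,0,0],[0,0,0],1],[[0,0,0],[0,0,0],1],[[0,0,0],[0,0,0],1]]'; python3 -c "
from h import *
c=snap('wrist','w16');snap('side','d16');held(c,.027,.029)"
```

```text
clock: 30.32
eef_pos: [0.5521, -0.3006, 0.0528]
tool_rot: [1.0, -0.0, 0.001, 0.001]
ft_force: [-0.2, 1.1, 4.9]
grip_width: 0.0572
grasp_force: 64.1
clock: 31.15
eef_pos: [0.5503, -0.2997, 0.2056]
tool_rot: [1.0, -0.0, -0.001, -0.001]
ft_force: [0.2, 0.6, -0.5]
grip_width: 0.0566
grasp_force: 63.7
pred ctr [252.2 286.1] far [252.1 222. ] near [252.3 342.4] left/right 182.9 321.5
col edges [(213, 11), (214, 18), (215, 7), (216, -11), (217, -19), (218, -9), (221, 7), (222, 12), (223, 11), (224, 8), (321, -9), (323, 10), (340, -25), (341, -46), (342, -27)]
row edges [(172, -32), (173, -10), (184, 9), (185, 32), (186, 40), (187, 26), (188, 12), (294, -14), (296, 11), (297, 12), (320, -34), (321, -55), (322, -42), (323, -12)]
```

Held dead centre. I'll carry it to the middle jar at (0.612,-0.132).

```bash
python3 -m inch '[[[0,0,0],[0.0413,-0.112,0],1],[[0,0,0],[0.0413,-0.112,0],1],[[0,0,0],[0.0413,-0.112,0],1],[[0,0,0],[0.0413,-0.112,0],1],[[0,0,0],[0.0413,-0.112,0],1],[[0,0,0],[0,0,0],1],[[0,0,0],[0,0,0],1],[[0,0,0],[0,0,0.06],1],[[0,0,0],[0,0,0.06],1],[[0,0,0],[0,0,0],1]]' |sed -n 2p; python3 -m inch '[[[0,0,0],[0,0,0],1],[[0,0,0],[0,0,0],1]]'
```

```text
eef_pos: [0.61, -0.1327, 0.1665]
clock: 32.25
eef_pos: [0.613, -0.1332, 0.1717]
tool_rot: [1.0, -0.001, -0.0, 0.0]
ft_force: [-0.3, -0.1, 0.3]
grip_width: 0.0569
grasp_force: 63.8
```

```bash
python3 -m inch '[[[0,0,0],[-0.002,-0.004,0.03],1],[[0,0,0],[0,0,0.05],1],[[0,0,0],[0,0,0.05],1],[[0,0,0],[0,0,0.03],1],[[0,0,0],[0,0,0.015],1],[[0,0,0],[0,0,0],1],[[0,0,0],[0,0,0],1]]';python3 -m inch '[[[0,0,0],[0,0,0.008],1],[[0,0,0],[0,0,0],1],[[0,0,0],[0,0,0],1]]'|sed -n 2,4p;python3 -m inch '[[[0,0,0],[0,0,0.006],1],[[0,0,0],[0,0,0],1],[[0,0,0],[0,0,0],1]]'|sed -n 2,4p
```

```text
clock: 32.83
eef_pos: [0.6129, -0.1311, 0.1194]
tool_rot: [1.0, -0.0, 0.0, 0.0]
ft_force: [-0.2, 0.3, 0.2]
grip_width: 0.0565
grasp_force: 63.8
eef_pos: [0.613, -0.131, 0.1172]
tool_rot: [1.0, -0.0, 0.001, 0.0]
ft_force: [0.3, -0.3, -0.2]
eef_pos: [0.6126, -0.1309, 0.1148]
tool_rot: [1.0, -0.0, -0.0, -0.0]
ft_force: [-0.4, -0.1, -0.1]
```

```bash
python3 -m inch '[[[0,0,0],[0,0,0.008],1],[[0,0,0],[0,0,0],1],[[0,0,0],[0,0,0],1]]'|sed -n 2,4p;python3 -m inch '[[[0,0,0],[0,0,0.005],1],[[0,0,0],[0,0,0],1],[[0,0,0],[0,0,0],1]]'|sed -n 2,4p;python3 -m inch '[[[0,0,0],[0,0,0.004],1],[[0,0,0],[0,0,0],1],[[0,0,0],[0,0,0],1]]'|sed -n 2,4p
```

```text
eef_pos: [0.6124, -0.1309, 0.1121]
tool_rot: [1.0, -0.0, -0.0, -0.0]
ft_force: [-0.0, 0.3, -0.3]
eef_pos: [0.6125, -0.131, 0.1108]
tool_rot: [1.0, -0.0, -0.0, -0.0]
ft_force: [0.3, -0.4, -0.6]
eef_pos: [0.6128, -0.131, 0.1099]
tool_rot: [1.0, -0.0, 0.0, 0.0]
ft_force: [0.4, 0.7, 0.3]
```

```bash
python3 -m inch '[[[0,0,0],[0,0,0.004],1],[[0,0,0],[0,0,0],1],[[0,0,0],[0,0,0],1]]'|sed -n 2,4p;python3 -m inch '[[[0,0,0],[0,0,0.003],1],[[0,0,0],[0,0,0],1],[[0,0,0],[0,0,0],1]]'|sed -n 2,4p
```

```text
eef_pos: [0.6129, -0.131, 0.1098]
tool_rot: [1.0, -0.0, 0.001, 0.0]
ft_force: [-1.4, 0.8, 5.6]
eef_pos: [0.6129, -0.1311, 0.1098]
tool_rot: [1.0, -0.0, 0.001, 0.0]
ft_force: [-2.6, 0.3, 9.8]
```

The large cap seated at the expected height (0.1098). I'll release it and go for the giant cap.

```bash
python3 -m inch '[[[0,0,0],[0,0,-0.003],1],[[0,0,0],[0,0,0],0],[[0,0,0],[0,0,0],-1],[[0,0,0],[0,0,0],-1],[[0,0,0],[0,0,0],-1],[[0,0,0],[0,0,-0.08],-1],[[0,0,0],[0,0,-0.12],-1],[[0,0,0],[0,0,-0.12],-1],[[0,0,0],[0,0,-0.08],-1],[[0,0,0],[0,0,0],-1]]' | sed -n 2,3p
python3 -m inch '[[[0,0,0],[0,0,0],-1],[[0,0,0],[0,0,0],-1]]' | sed -n 2,3p
python3 - <<'E'
from h import *
c=snap('wrist','w17')
q=bright(c,[.6122,-.1318,.137],42);print(proj(c,[.6122,-.1318,.137]),q,plane(c,q[0],q[1],.137))
E
python3 -m inch '[[[0,0,0],[-0.0407,0.113,0],-1],[[0,0,0],[-0.0407,0.113,0],-1],[[0,0,0],[-0.0407,0.113,0],-1],[[0,0,0],[-0.0407,0.113,0],-1],[[0,0,0],[-0.0407,0.113,0],-1],[[0,0,0],[0,0,0.1],-1],[[0,0,0],[0,0,0.1],-1],[[0,0,0],[0,0,0],-1],[[0,0,0],[0,0,0],-1],[[0,0,0],[0,0,0],-1]]'
python3 - <<'E'
from h import *
c=snap('wrist','w18');g=cv2.GaussianBlur(c['img'].min(axis=2),(3,3),0).astype(float)
P=np.array([.552,-.3005,.040]);u,v=proj(c,P);print('pred',u,v,'far',proj(c,P+[.034,0,0])[1],'near',proj(c,P-[.034,0,0])[1])
col=g[:,int(round(u))-3:int(round(u))+4].mean(1);d=np.diff(col);print([(y,int(d[y])) for y in range(int(v)-60,int(v)+60) if abs(d[y])>6])
row=g[int(v)-3:int(v)+4].mean(0);d=np.diff(row);print([(y,int(d[y])) for y in range(int(u)-60,int(u)+60) if abs(d[y])>6])
E
```

```text
eef_pos: [0.6156, -0.1316, 0.2352]
tool_rot: [1.0, -0.0, 0.006, 0.001]
eef_pos: [0.6122, -0.1309, 0.2274]
tool_rot: [1.0, -0.0, -0.001, -0.0]
[254.27771542 197.29173714] (np.float64(256.68880462646484), np.float64(194.5457649230957), array([67.9, 78.9]), 131.0) [ 0.61441296 -0.13364316  0.137     ]
clock: 36.47
eef_pos: [0.5517, -0.3001, 0.1686]
tool_rot: [1.0, 0.0, -0.0, -0.0]
ft_force: [-0.2, -0.4, 1.7]
grip_width: 0.085
grasp_force: 0.0
pred 253.62854802740713 183.29068849812273 far 144.74064527272742 near 219.1249120871508
[(138, -6), (139, -10), (140, -6), (142, 7), (143, 7), (145, 13), (146, 20), (147, 12), (217, -10), (218, -16), (219, -8)]
[(216, 12), (217, 16), (218, 8), (276, -8), (278, 8), (291, -15), (292, -16), (293, -6)]
```

```bash
python3 -m inch '[[[0,0,0],[0,0.0025,0.06],-1],[[0,0,0],[0,0,0.09],-1],[[0,0,0],[0,0,0.09],-1],[[0,0,0],[0,0,0.09],-1],[[0,0,0],[0,0,0.09],-1],[[0,0,0],[0,0,0.06],-1],[[0,0,0],[0,0,0.02],-1],[[0,0,0],[0,0,0],-1],[[0,0,0],[0,0,0],-1]]'
```

```text
clock: 37.27
eef_pos: [0.553, -0.3016, 0.0203]
tool_rot: [1.0, 0.0, 0.001, 0.001]
ft_force: [1.0, -0.6, 0.7]
grip_width: 0.0849
grasp_force: 0.0
```

```bash
python3 -m inch '[[[0,0,0],[-0.003,-0.002,0.02],-1],[[0,0,0],[0,0,0],-1],[[0,0,0],[0,0,0],0],[[0,0,0],[0,0,0],1],[[0,0,0],[0,0,0],1],[[0,0,0],[0,0,0],1],[[0,0,0],[0,0,0],1],[[0,0,0],[0,0,0],1]]'
python3 -m inch '[[[0,0,0],[0,0,-0.02],1],[[0,0,0],[0,0,-0.06],1],[[0,0,0],[0,0,-0.1],1],[[0,0,0],[0,0,-0.1],1],[[0,0,0],[0,0,-0.1],1],[[0,0,0],[0,0,-0.1],1],[[0,0,0],[0,0,-0.1],1],[[0,0,0],[0,0,-0.1],1],[[0,0,0],[0,0,0],1],[[0,0,0],[0,0,0],1]]'; python3 -c "
from h import *
c=snap('wrist','w19');snap('side','d19');held(c,.0265,.034)"
```

```text
clock: 37.93
eef_pos: [0.5517, -0.3012, 0.0143]
tool_rot: [1.0, -0.0, 0.001, 0.001]
ft_force: [-0.5, -0.5, 5.4]
grip_width: 0.0662
grasp_force: 67.2
clock: 38.77
eef_pos: [0.5517, -0.3012, 0.2193]
tool_rot: [1.0, -0.0, 0.002, 0.001]
ft_force: [-0.2, 0.7, -1.4]
grip_width: 0.0662
grasp_force: 66.8
pred ctr [250.5 284. ] far [250.2 209.9] near [250.7 348. ] left/right 171.5 329.3
col edges [(199, 13), (200, 15), (202, -15), (203, -13), (207, 11), (208, 12), (209, 8), (345, -24), (346, -46), (347, -30), (355, -8), (356, -11)]
row edges [(174, 30), (175, 44), (176, 29), (177, 11), (301, -16), (303, 14), (304, 13), (331, -40), (332, -56), (333, -34)]
```

Held centred. I'll carry the giant cap to the wide jar at (0.420,0.198).

```bash
python3 -m inch '[[[0,0,-0.01875],[0,0,0],1],[[0,0,-0.01875],[0,0,0],1],[[0,0,-0.01875],[0,0,0],1],[[0,0,-0.01875],[0,0,0],1],[[0,0,-0.01875],[0,0,0],1],[[0,0,-0.01875],[0,0,0],1],[[0,0,-0.01875],[0,0,0],1],[[0,0,-0.01875],[0,0,0],1]]' | sed -n 2,3p
python3 -m inch '[[[0,0,0],[0.0838,-0.1025,0],1],[[0,0,0],[0.0838,-0.1025,0],1],[[0,0,0],[0.0838,-0.1025,0],1],[[0,0,0],[0.0838,-0.1025,0],1],[[0,0,0],[0.0838,-0.1025,0],1],[[0,0,0],[0.0838,-0.1025,0],1],[[0,0,0],[0.0838,-0.1025,0],1],[[0,0,0],[0.0838,-0.1025,0],1],[[0,0,0],[0.0838,-0.1025,0],1]]' | sed -n 2,3p
python3 -m inch '[[[0,0,0],[0.0838,-0.1025,0],1],[[0,0,0],[0.0838,-0.1025,0],1],[[0,0,0],[0.0838,-0.1025,0],1],[[0,0,0],[0.0838,-0.1025,0],1],[[0,0,0],[0,0,0],1],[[0,0,0],[0,0,0],1],[[0,0,0],[0,0,0.08],1],[[0,0,0],[0,0,0.07],1],[[0,0,0],[0,0,0],1],[[0,0,0],[0,0,0],1]]' | sed -n 2,3p
python3 -m inch '[[[0,0,0],[0,0,0],1],[[0,0,0],[0,0,0],1]]'
```

```text
eef_pos: [0.5494, -0.3, 0.2138]
tool_rot: [0.89, 0.456, -0.001, -0.002]
eef_pos: [0.4576, 0.0466, 0.2146]
tool_rot: [0.891, 0.454, -0.002, -0.001]
eef_pos: [0.4183, 0.1969, 0.1699]
tool_rot: [0.892, 0.453, -0.003, 0.0]
clock: 41.28
eef_pos: [0.4205, 0.1984, 0.1726]
tool_rot: [0.891, 0.453, 0.001, 0.0]
ft_force: [0.3, 0.8, 0.2]
grip_width: 0.066
grasp_force: 66.9
```

```bash
python3 -m inch '[[[0,0,0],[0,0,0.03],1],[[0,0,0],[0,0,0.06],1],[[0,0,0],[0,0,0.06],1],[[0,0,0],[0,0,0.04],1],[[0,0,0],[0,0,0.02],1],[[0,0,0],[0,0,0.01],1],[[0,0,0],[0,0,0],1],[[0,0,0],[0,0,0],1]]';python3 -m inch '[[[0,0,0],[0,0,0.01],1],[[0,0,0],[0,0,0],1],[[0,0,0],[0,0,0],1]]'|sed -n 2,4p
```

```text
clock: 41.95
eef_pos: [0.42, 0.1991, 0.1061]
tool_rot: [0.891, 0.454, 0.001, -0.0]
ft_force: [-0.4, 0.2, 0.1]
grip_width: 0.0664
grasp_force: 66.9
eef_pos: [0.4197, 0.1989, 0.1028]
tool_rot: [0.891, 0.454, 0.0, 0.0]
ft_force: [-0.1, -0.4, -0.5]
```

```bash
python3 -m inch '[[[0,0,0],[0,0,0.01],1],[[0,0,0],[0,0,0],1],[[0,0,0],[0,0,0],1]]'|sed -n 2,4p;python3 -m inch '[[[0,0,0],[0,0,0.008],1],[[0,0,0],[0,0,0],1],[[0,0,0],[0,0,0],1]]'|sed -n 2,4p;python3 -m inch '[[[0,0,0],[0,0,0.004],1],[[0,0,0],[0,0,0],1],[[0,0,0],[0,0,0],1]]'|sed -n 2,4p
```

```text
eef_pos: [0.4193, 0.1988, 0.0994]
tool_rot: [0.891, 0.454, -0.0, 0.0]
ft_force: [0.7, -0.1, -0.3]
eef_pos: [0.4193, 0.1988, 0.0969]
tool_rot: [0.891, 0.454, -0.0, -0.0]
ft_force: [-1.0, -0.1, -0.7]
eef_pos: [0.4194, 0.1988, 0.0958]
tool_rot: [0.891, 0.454, -0.0, 0.0]
ft_force: [0.5, 0.0, -0.5]
```

```bash
python3 -m inch '[[[0,0,0],[0,0,0.004],1],[[0,0,0],[0,0,0],1],[[0,0,0],[0,0,0],1]]'|sed -n 2,4p;python3 -m inch '[[[0,0,0],[0,0,0.003],1],[[0,0,0],[0,0,0],1],[[0,0,0],[0,0,0],1]]'|sed -n 2,4p
```

```text
eef_pos: [0.4197, 0.1989, 0.0952]
tool_rot: [0.891, 0.454, 0.0, 0.0]
ft_force: [-0.8, -1.5, 4.3]
eef_pos: [0.4197, 0.1989, 0.0952]
tool_rot: [0.891, 0.454, 0.001, 0.0]
ft_force: [-3.4, -1.0, 10.7]
```

Seated at 0.0952, as expected. I'll release, retreat and look at everything.

```bash
python3 -m inch '[[[0,0,0],[0,0,-0.003],1],[[0,0,0],[0,0,0],0],[[0,0,0],[0,0,0],-1],[[0,0,0],[0,0,0],-1],[[0,0,0],[0,0,0],-1],[[0,0,0],[0,0,0],-1],[[0,0,0],[0,0,-0.05],-1],[[0,0,0],[0,0,-0.1],-1],[[0,0,0],[0,0,-0.1],-1],[[0,0,0],[0,0,-0.1],-1]]' | sed -n 2,3p
python3 -m inch '[[[0,0,0],[0,0,-0.04],-1],[[0,0,0],[0,0,0],-1],[[0,0,0],[0,0,0],-1],[[0,0,0],[0,0,0],-1]]'
python3 - <<'E'
from h import *
c=snap('wrist','w20')
q=bright(c,[.4204,.198,.121],42);print(proj(c,[.4204,.198,.121]),q,plane(c,q[0],q[1],.121))
E
python3 -m inch '[[[0,0,0],[-0.11,0.08,0],-1],[[0,0,0],[-0.11,0.08,0],-1],[[0,0,0],[-0.11,0.08,0],-1],[[0,0,0],[-0.1,-0.08,0],-1],[[0,0,0],[0,0,0],-1],[[0,0,0],[0,0,0],-1]]'
python3 - <<'E'
from h import *
s=snap('scene','s20');d=snap('side','d20')
def cr(c,x,y,w,h,W,H): return cv2.resize(c['img'][y:y+h,x:x+w,::-1],(W,H),interpolation=cv2.INTER_CUBIC)
I=np.vstack([np.hstack([cr(s,120,110,300,225,400,300),cr(d,160,110,200,150,400,300)]),np.hstack([cr(s,135,220,160,120,400,300),cr(s,255,125,120,90,400,300)])])
cv2.imwrite('pics/final.png',I)
E
```

```text
eef_pos: [0.4189, 0.1985, 0.2003]
tool_rot: [0.891, 0.454, -0.001, -0.0]
clock: 44.62
eef_pos: [0.4187, 0.1984, 0.2103]
tool_rot: [0.891, 0.454, -0.001, -0.0]
ft_force: [0.6, -0.5, -0.8]
grip_width: 0.0856
grasp_force: 0.0
[255.2051095  196.09295506] (np.float64(257.0202445983887), np.float64(197.08617782592773), array([81.8, 94.3]), 131.0) [0.42105188 0.19653933 0.121     ]
clock: 45.17
eef_pos: [0.3796, 0.065, 0.2099]
tool_rot: [0.892, 0.453, -0.002, -0.001]
ft_force: [-0.0, 0.2, 0.1]
grip_width: 0.0849
grasp_force: 0.0
```

View pics/final.png

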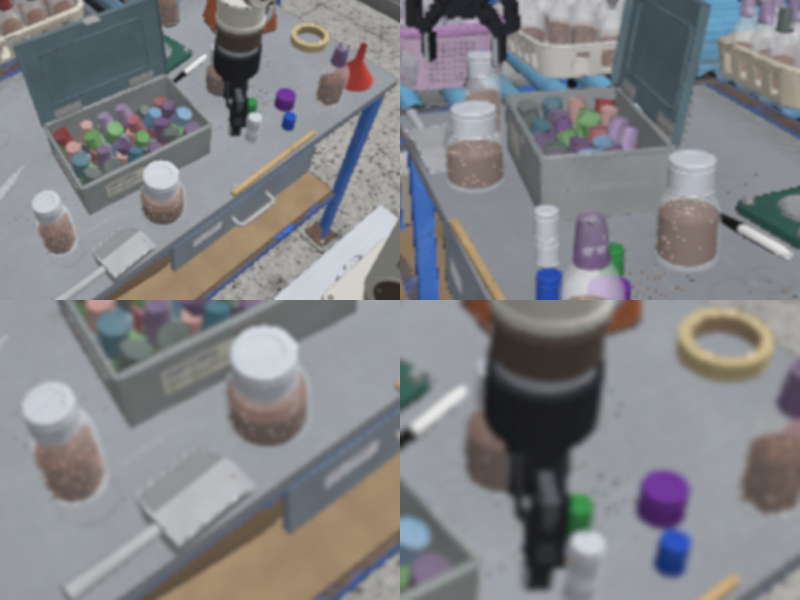

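The last picture shows all three vessels with their caps level and fully home: narrow at (50,215), wide at (163,190) and middle at (690,200). The small cap is stacked straight on its twin at (545,235), and the capped bottle and look-alikes have not moved. The robot is clear, so I'm handing in.

```bash
python3 -c "
from workcell import workorder; print(workorder.job_done())"
```

```text
the job is handed in; nothing more can be done
None
```

I handed the job in at about 45 s: all three vessels carry their matching caps, fully home, and the small cap is stacked on its twin, centred to within about 0.5 mm.

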